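Slide the tall battery pack home into its charging dock

ROBOT

A 6-joint arm with a two-finger parallel gripper is mounted at the origin on a cart in front of the work surface, level with it; the furniture and walls round the work are solid. World frame = base frame: x ahead of the robot, y to its left, z up, the work surface at z = 0. Lengths are in m, angles in rad, forces in N, time in s.
With the tool pointing down it reaches from about 0.25 to 0.725 m from the base axis. Payload 4 kg.
Tool frame: the origin (TCP) lies at the very end of the fingers, on their centre line; the grasp point (between the pads) lies 19 mm behind it; x points along the fingers, y is the direction in which the jaws open and shut, and the axes are right-handed (so a half turn about x gives the same grasp; the last joint's range is limited). The gripper opens to 85 mm and grips with 20 to 120 N. Pads are 22 mm wide; open, the fingers measure 114 mm over their backs; the gripper's body (76 mm by 85 mm) begins 54 mm behind the grasp point. The pads swing forward as they close: fully open they stand 13 mm farther back than shut.
Start: joints at [0, 0.241, 0.005, 1.335, 0, 1.571], TCP at [0.5, -0, 0.204] pointing down, gripper open.
Joint ranges: [-2.72, 2.72], [-1.05, 1.87], [-1.09, 1.28], [-1.99, 2.15], [-1.42, 1.44], [-3.14, 3.14]. Speed limits (rad/s): [2.79, 2.79, 3.14, 3.14, 3.14, 3.14].

INTERFACE

Orientations are given as a unit quaternion [x, y, z, w].
In Python, from workcell import get_obs, camera, job_done gives the robot as it stands. The module is installed in compiled form; this text tells all that it offers.
- The arm moves only by the tool arm_command, never from a script. Its argument "motion" is a list of rows, each an object of numbers: "x", "y", "z": the shift along the tool's x, y, z in m; "roll": the turn about the tool's x in rad; "fingers": the opening, from 0 (shut) to 1 (fully open). A call has 1 to 20 rows; each row shifts and turns the pose as measured when the row begins, along the tool's axes as they then stand; what a row does not reach is not made up. A row lasts 1/12 s, in which the tool goes at most 41.7 mm and 7.16 degrees, less where a joint would pass 70% of its speed; a pose out of reach is approached as far as the arm can. A call is refused whole if a number of a shift passes 0.0417 or a number of a turn 0.125, either way. A call with a gripper value outside its range is refused whole. The fingers move at their own pace and stop on an object; the grip force is fixed at half the most. Time passes only in rows, so rows that do not move let the fingers close. It gives the time, the measured TCP pose, the force and the opening at its end, in the units of the state.
- get_obs(): the state, without advancing time (a new reading comes with each control period).
- camera(name): name is "scene" or "side" or "wrist"; returns a dict with "frame" (400x640x3 uint8, red, green, blue), "intrinsics" (3x3 intrinsics, pixels), "k1" (the pictures are not rectified: a ray, as slopes to the right and down, at radius r is drawn at 1 + k1 r^2 times it, then the intrinsics apply), "rvec" (rotation vector, rad) and "tvec" (3), from world to camera coordinates, as OpenCV has them. Camera axes: x right, y down, z forward; pixel columns grow to the right and rows downward; lengths in m; the calibration is good to about 2 mm. A picture is of the moment at which its call begins. There is no depth.
- job_done(): hands the job in, once; it reports no verdict.
The state is a dict: "clock": time; "joint_pos": joint angles; "joint_vel": joint speeds; "tau": joint torques, N m; "eef_pos": TCP position; "tool_rot": TCP orientation; "ft_force": force on the tool from outside, world axes, zero at the start; "ft_torque": the same for the moment, N m; "grip_width": finger opening in m.
Only numpy, scipy, OpenCV 4.12 (cv2) and the standard library are available. Lean on these libraries where they do the work, as an engineer would, in place of code of your own. Each camera call takes 0.05 s, during which the arm holds its last target.

TASK

Push the heavy battery pack across the table into its charging dock until its base is fully home against the back stop, square in the dock and standing flat. Push only on its low black base so that it slides instead of tipping: do not touch the tall case or its carrying handle, do not lift the pack, and leave the things standing beside it where they are. Let go and move clear when it is home.

Things in the scene. Friction and masses are not known exactly. Their poses are not given: they have to be found in the camera images.
- pack: Top-heavy battery pack, about 0.85 kg, loose on the table. Low black base 100 mm long (x), 110 mm wide (y), 30 mm high; underside 3 mm off the table on four rubber feet. Origin: on the table under the middle of the base; +x = the pack's front, which enters the dock first: front face at x = +50 mm, rear face at -50 mm, facing roughly the robot. Slides with about 4 to 8 N; tips forward if pushed high.
- pack_case: Tall grey case with carrying handle, fixed on the front half of the pack's base (pack x = +2 to +48 mm), 104 mm wide, from 30 to 155 mm high, handle top at 187 mm. Not to be touched. The rear half of the base is a bare low step. Origin: middle of the case's underside, 25 mm ahead of and 30 mm above the pack's origin; axes as the pack's.
- pack_rear (a point): Middle of the rear face of the pack's base, 15 mm above the table: the flat upright face to push on, 110 mm wide, from 3 to 30 mm high. Axes as the pack's.
- dock: Grey charging dock fixed to the table: housing 145 mm wide, 35 mm deep, 78 mm high, whose front face (brass contacts) is the back stop, and two side rails 26 mm high. No floor: the pack slides on the table. Origin: on the table under the middle of the back stop; +x = the way in, away from the robot. Pack home: its origin at x = -50 mm, y = 0 in this frame, axes parallel.
- nest: Bystander: aluminium cylinder 47 mm across, 51 mm high, with a small brass nipple; stands loose left of the dock. Origin: its underside near the middle.
- seal_block: Bystander: small aluminium block 44 x 50 x 18 mm lying loose right of the dock's mouth. Origin: middle of its underside.
- jar: Bystander: clear jar 35 mm across, 48 mm high, loose on the right of the pack's way. Origin: middle of its underside.
- dock_mouth (a point): Middle of the dock's mouth on the table, 60 mm before the back stop; axes as the dock's. The rails are parallel, 121 mm apart inside, from the stop to 30 mm before it, then flare outward at 30 degrees to about 158 mm apart inside at the mouth; rails 12 mm thick.

How it is judged:
At the end, for the whole second after the job is handed in: The pack stands flat and at rest in the dock, its base within 5 mm of the back stop, centred within 6 mm and square within 0.06 rad (x of pack in the frame of dock between -0.055 and -0.045 m and y of pack in the frame of dock between -0.006 and 0.006 m and angle between the x axis of pack and the x axis of dock, either way round below 0.06 rad and angle between pack's own z axis and vertical below 0.03 rad and height (world z) of pack below 0.004 m and linear speed of pack below 0.01 m/s); the robot touches nothing.
It fails at once if the pack is tipped by more than 0.12 rad (angle between pack's own z axis and vertical above 0.12 rad).
It fails at once if the pack is lifted off the table (over 6 mm) (height (world z) of pack above 0.006 m).
It fails at once if the fingers touch the tall case or its handle (contact force between the fingers and pack_case above 1 N).
It fails at once if the arm or gripper touches the tall case or its handle (contact force between the arm and pack_case above 1 N).
It fails at once if a bystander is moved by more than 15 mm (distance of any of nest, seal_block, jar from where it was at the start of the episode above 0.015 m).
It also fails if it takes over 43 s, if anything falls off the work surface, if the arm or the gripper's body presses on something with over 40 N, if the wrist force passes 120 N, or if a joint passes its speed limit or range.

## Working session

There is one attempt and no reset: what is moved stays moved. The work goes in short steps, Python scripts to look and compute and a tool call to move; the robot and the scene stay as the last step left them, time stands still between calls to the robot, and variables do not carry over. Pictures are saved under pics/ and viewed, and the job is handed in when it is done.

Besides the shell and the picture viewer there is one more tool, called after "Request:" as a command line: name --argument value ..., lists and objects as JSON in quotes. arm_command: Moves the arm, as the interface text tells. Its arguments: {"type":"object","properties":{"motion":{"type":"array","items":{"type":"object","properties":{"x":{"type":"number"},"y":{"type":"number"},"z":{"type":"number"},"roll":{"type":"number"},"fingers":{"type":"number"}}}}},"required":["motion"]}

```bash
mkdir -p pics
cat > h.py <<'E'
import numpy as np,cv2
from workcell import get_obs,camera,job_done
def snap(n,f):
    c=camera(n); cv2.imwrite(f'pics/{f}.png',c['frame'][:,:,::-1]); np.save(f'pics/{f}.npy',c,allow_pickle=True); return c
def load(f): return np.load(f'pics/{f}.npy',allow_pickle=True).item()
def dist(c): return np.array([c['k1'],0,0,0,0.])
def ray(c,u,v,z):
    p=cv2.undistortPointsIter(np.array([[[u,v]]],float),np.array(c['intrinsics']),dist(c),None,None,(3,50,1e-9))[0,0]
    R=cv2.Rodrigues(np.array(c['rvec'],float))[0];t=np.array(c['tvec'],float).ravel()
    o=-R.T@t;d=R.T@np.array([p[0],p[1],1]);return o+d*(z-o[2])/d[2]
def proj(c,P): return cv2.projectPoints(np.array(P,float).reshape(-1,3),np.array(c['rvec'],float),np.array(c['tvec'],float),np.array(c['intrinsics']),dist(c))[0][:,0]
def crop(f,x0,y0,x1,y1,s,out):
    i=cv2.imread(f'pics/{f}.png')[y0:y1,x0:x1];cv2.imwrite(f'pics/{out}.png',cv2.resize(i,None,fx=s,fy=s,interpolation=cv2.INTER_CUBIC))
E
python3 - <<'E'
from h import *
print(get_obs())
for n in('scene','side','wrist'):
    c=snap(n,n+'0'); print(n,c['intrinsics'],c['k1'],c['rvec'],c['tvec'])
a=[cv2.imread(f'pics/{n}0.png') for n in('scene','side','wrist')]
E
```

```text
{'clock': 0.0, 'joint_pos': array([1.47958296e-05, 2.41401039e-01, 3.73326021e-03, 1.33515861e+00,
       2.01971327e-06, 1.57082590e+00]), 'joint_vel': array([-1.26227249e-03, -3.43196852e-05, -8.31234456e-05,  1.85436475e-04,
        1.12051175e-03,  4.25076161e-05]), 'tau': array([ 5.50268451e-04, -3.72315860e+01,  2.52406776e+01,  1.67737965e-02,
        2.29149265e-05,  1.14679995e-05]), 'eef_pos': array([4.99332429e-01, 8.05716852e-06, 2.02622390e-01]), 'tool_rot': array([-0.49949642, -0.50050405,  0.50051046, -0.49948804]), 'ft_force': array([ 0.06512316,  0.29065412, -0.57372516]), 'ft_torque': array([ 0.01772916, -0.04596889,  0.02228897]), 'grip_width': 0.08560088695631352}
scene [[369.64874195   0.         314.94903371]
 [  0.         369.64874195 201.60975959]
 [  0.           0.           1.        ]] -0.08293089491909245 [ 2.27706857 -0.61570826  0.231173  ] [-0.50987787  0.2785426   0.63706343]
side [[453.6221903    0.         323.40738471]
 [  0.         453.6221903  203.70738655]
 [  0.           0.           1.        ]] -0.00011100498939576642 [ 0.35521298 -2.59728602  1.50865925] [0.58148634 0.10769773 0.9650378 ]
wrist [[292.67725031   0.         318.66335874]
 [  0.         292.67725031 204.48899142]
 [  0.           0.           1.        ]] 0.013939429197247334 [-2.83745923e+00 -2.12734082e-04  1.66775596e-03] [-0.49951586 -0.03835227  0.37902156]
```

View pics/scene0.png

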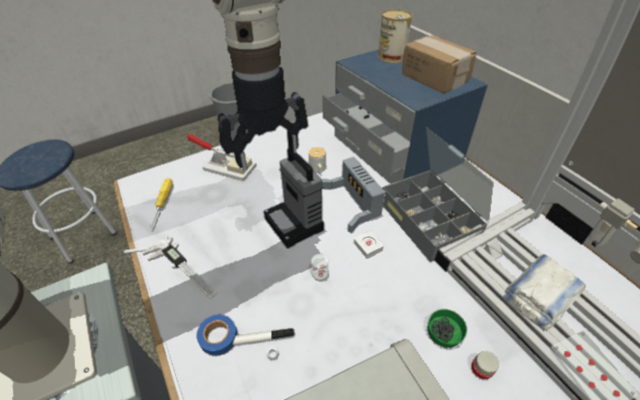

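View pics/side0.png

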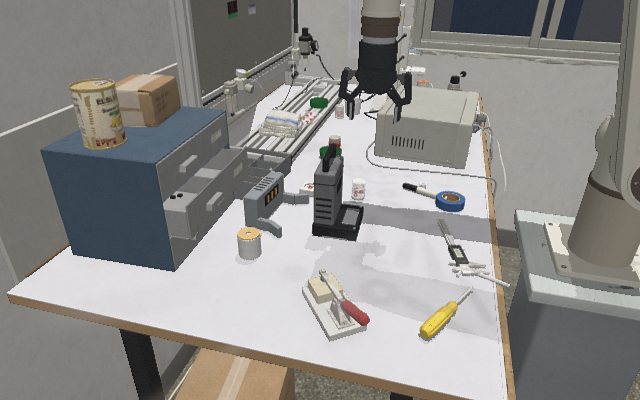

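View pics/wrist0.png

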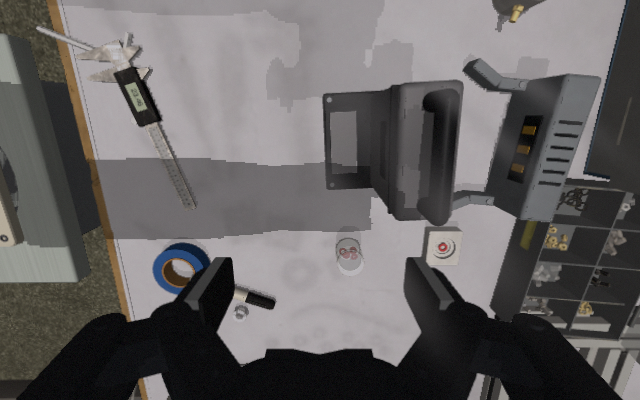

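The wrist view shows the pack's base step at px (325-390, 92-190), the case leaning over it by perspective, and the dock at (465-600, 60-220). The jar is at (348,253), the seal block at (443,245) and the nest at the top, around (515,10).

Run:
```python
from h import *
crop('wrist0',310,50,470,230,4,'w1'); crop('wrist0',450,40,610,230,4,'w2');crop('side0',230,150,380,260,5,'s1');crop('scene0',255,140,395,260,5,'c1')
```

```text
(no output)
```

View pics/w1.png

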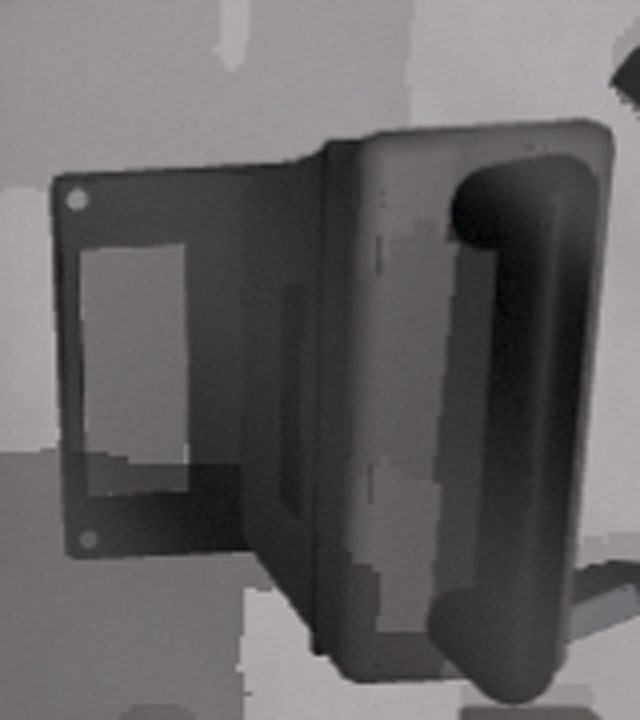

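View pics/w2.png

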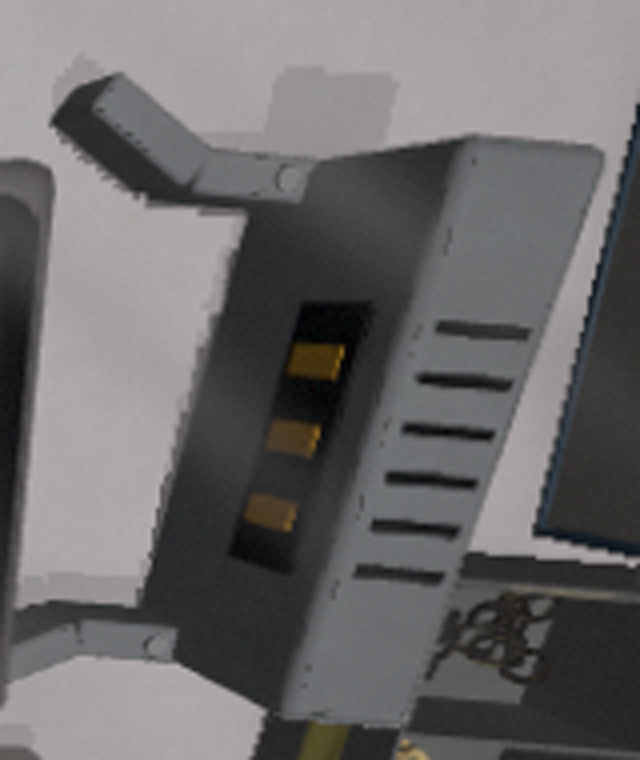

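View pics/s1.png

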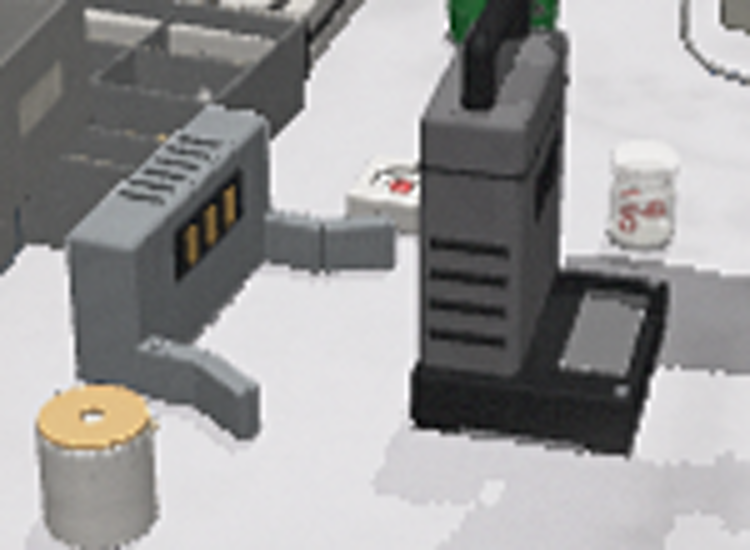

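View pics/c1.png

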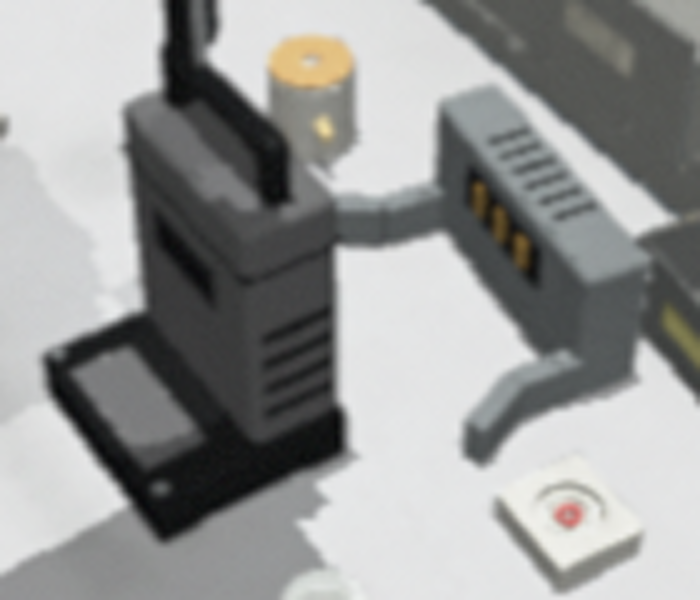

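```bash
cat > fit.py <<'E'
from h import *
from scipy.optimize import least_squares
def T(p,P):
    c,s=np.cos(p[2]),np.sin(p[2]);P=np.array(P,float);return np.c_[p[0]+c*P[:,0]-s*P[:,1],p[1]+s*P[:,0]+c*P[:,1],P[:,2]]
def fit(obs,p0):  # obs: list (cam, [(P,uv)...])
    def r(p): return np.concatenate([(proj(c,T(p,[q[0] for q in o]))-np.array([q[1] for q in o],float)).ravel() for c,o in obs])
    s=least_squares(r,p0,loss='soft_l1'); return s.x,r(s.x).reshape(-1,2)
def cr(x,y,x0,y0,s): return (x0+(x+.5)/s-.5,y0+(y+.5)/s-.5)
E
python3 - <<'E'
from fit import *
W,S,C=load('wrist0'),load('side0'),load('scene0')
w1=lambda x,y:cr(x,y,310,50,4)
w2=lambda x,y:cr(x,y,450,40,4)
s1=lambda x,y:cr(x,y,230,150,5)
c1=lambda x,y:cr(x,y,255,140,5)
h=.0725
wd=[((0,h,.078),w2(468,137)),((0,-h,.078),w2(283,718)),((.035,h,.078),w2(604,150)),((.035,-h,.078),w2(405,725))]
sd=[((0,h,.078),s1(118,250)),((0,-h,.078),s1(262,118)),((.035,h,.078),s1(70,240)),((.035,-h,.078),s1(208,106))]
cd=[((0,h,.078),c1(440,102)),((0,-h,.078),c1(585,272)),((.035,h,.078),c1(492,86)),((.035,-h,.078),c1(645,255)),((.035,-h,0),c1(635,378))]
for n,o in(('w',[(W,wd)]),('s',[(S,sd)]),('c',[(C,cd)]),('all',[(W,wd),(S,sd),(C,cd)])):
    p,r=fit(o,[.7,.05,0.]);print('dock',n,p.round(4),r.round(1).tolist())
b=.055
wp=[((-.05,b,.03),w1(52,176)),((-.05,-b,.03),w1(66,558))]
sp=[((.05,b,0.003),s1(412,420)),((.05,b,.03),s1(415,370)),((-.05,b,.03),s1(632,405)),((-.05,b,.003),s1(630,455)),((-.05,-b,.03),s1(667,282))]
cp=[((-.05,b,.03),c1(45,358)),((-.05,-b,.03),c1(165,510)),((-.05,-b,.003),c1(167,540)),((.05,-b,.03),c1(342,410)),((.05,-b,.003),c1(345,450))]
for n,o in(('w',[(W,wp)]),('s',[(S,sp)]),('c',[(C,cp)]),('all',[(W,wp),(S,sp),(C,cp)])):
    p,r=fit(o,[.5,.05,0.]);print('pack',n,p.round(4),r.round(1).tolist())
print('jar',ray(W,348,262,0),ray(W,347,243,.048)); print('block',ray(W,443,246,.018),'nest',ray(S,249,254,0))
E
```

```text
dock w [ 0.7191  0.0381 -0.0839] [[-1.1, -0.8], [-1.5, 2.1], [3.1, -0.9], [0.6, 2.9]]
dock s [ 0.7193  0.0453 -0.1057] [[1.3, 0.5], [1.3, -0.1], [-3.2, -0.5], [-0.8, -0.1]]
dock c [ 0.7181  0.0376 -0.0896] [[-1.9, -1.2], [-0.1, 1.7], [0.3, -1.9], [1.5, 0.4], [-0.2, 0.0]]
dock all [ 0.7189  0.0387 -0.0863] [[-0.9, -1.4], [-1.7, 1.6], [3.2, -1.5], [0.4, 2.5], [3.2, -0.8], [1.8, -1.3], [-1.4, -1.6], [-0.3, -1.2], [-1.9, -1.5], [0.0, 1.3], [0.3, -2.2], [1.6, -0.1], [-0.1, -0.4]]
pack w [0.5562 0.0445 0.0432] [[-0.0, -0.8], [0.0, 1.1]]
pack s [0.5544 0.0453 0.0332] [[-0.6, 0.5], [-1.2, 0.3], [0.4, -0.5], [0.2, -0.1], [1.2, -0.6]]
pack c [0.5552 0.0411 0.0768] [[-1.6, -0.4], [-0.8, -0.2], [-0.3, 1.7], [2.4, -0.4], [1.8, -0.3]]
pack all [0.5559 0.044  0.0456] [[-0.4, -0.2], [-0.1, 1.6], [-0.9, 0.3], [-1.4, 0.1], [0.2, -1.0], [-0.0, -0.6], [0.4, -1.1], [-1.5, -2.0], [-2.3, -1.4], [-1.7, 0.6], [1.8, -0.6], [1.2, -0.5]]
jar [ 0.54118594 -0.12563952  0.        ] [ 0.533903   -0.07385519  0.048     ]
block [ 0.66417703 -0.09193428  0.018     ] nest [0.70748748 0.20594043 0.        ]
```

Run:
```python
from h import *
from scipy.spatial.transform import Rotation as Ro
W=load('wrist0');R=cv2.Rodrigues(np.array(W['rvec']))[0];print('cam',-R.T@W['tvec'])
print(Ro.from_quat(get_obs()['tool_rot']).as_matrix().round(3))
for a in ((348,265),(348,235)): print(ray(W,*a,0.0),ray(W,*a,.048))
crop('wrist0',320,210,480,280,5,'w3')
```

```text
cam [0.4999547  0.07689718 0.37252712]
[[-0.002  1.     0.   ]
 [ 0.     0.    -1.   ]
 [-1.    -0.002 -0.   ]]
[ 0.54132649 -0.13041018  0.        ] [ 0.53599575 -0.10369869  0.048     ]
[ 0.53995685 -0.08409979  0.        ] [ 0.53480259 -0.06335538  0.048     ]
```

View pics/w3.png

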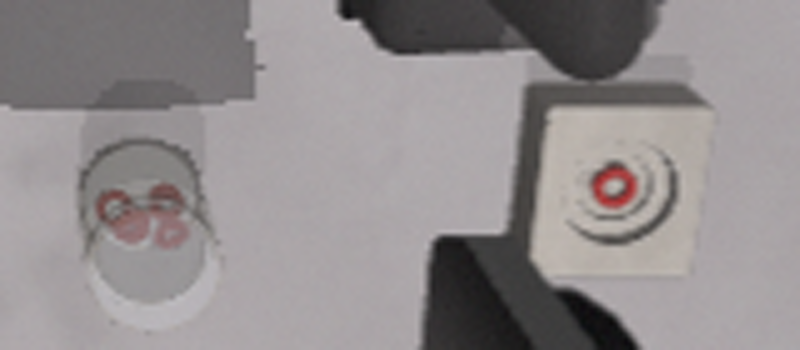

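Request:
arm_command --motion '[{"y": -0.02,"z": -0.02,"fingers": 0.75},{"y": -0.025,"z": -0.02,"fingers": 0.75},{"roll": -0.125},{"roll": -0.125},{"roll": -0.125},{"roll": -0.125},{"roll": -0.125},{"roll": -0.125},{"roll": -0.125},{"roll": -0.125},{"roll": -0.125},{"roll": -0.125},{"roll": -0.125},{"roll": -0.125},{"roll": -0.025},{}]'

```text
schema error: expected keys x, y, z, roll, fingers
```

```bash
cat > st.py <<'E'
from h import *
from scipy.spatial.transform import Rotation as Ro
o=get_obs();M=Ro.from_quat(o['tool_rot']).as_matrix()
print(o['clock'],'pos',o['eef_pos'].round(4),'F',o['ft_force'].round(1),'T',o['ft_torque'].round(2),'w',o['grip_width'].round(4),'yaw',np.arctan2(M[1,2],M[0,2]).round(4),'j',o['joint_pos'].round(2));print(M.round(3).tolist())
E
python3 st.py
```

```text
Traceback (most recent call last):
  File "st.py", line 4, in <module>
    print(o['clock'],'pos',o['eef_pos'].round(4),'F',o['ft_force'].round(1),'T',o['ft_torque'].round(2),'w',o['grip_width'].round(4),'yaw',np.arctan2(M[1,2],M[0,2]).round(4),'j',o['joint_pos'].round(2));print(M.round(3).tolist())
                                                                                                            ^^^^^^^^^^^^^^^^^^^^^
AttributeError: 'float' object has no attribute 'round'
```

Request:
arm_command --motion '[{"x": 0,"y": -0.02,"z": -0.02,"roll": 0,"fingers": 0.75},{"x": 0,"y": -0.025,"z": -0.02,"roll": 0,"fingers": 0.75},{"x": 0,"y": 0,"z": 0,"roll": -0.125,"fingers": 0.75},{"x": 0,"y": 0,"z": 0,"roll": -0.125,"fingers": 0.75},{"x": 0,"y": 0,"z": 0,"roll": -0.125,"fingers": 0.75},{"x": 0,"y": 0,"z": 0,"roll": -0.125,"fingers": 0.75},{"x": 0,"y": 0,"z": 0,"roll": -0.125,"fingers": 0.75},{"x": 0,"y": 0,"z": 0,"roll": -0.125,"fingers": 0.75},{"x": 0,"y": 0,"z": 0,"roll": -0.125,"fingers": 0.75},{"x": 0,"y": 0,"z": 0,"roll": -0.125,"fingers": 0.75},{"x": 0,"y": 0,"z": 0,"roll": -0.125,"fingers": 0.75},{"x": 0,"y": 0,"z": 0,"roll": -0.125,"fingers": 0.75},{"x": 0,"y": 0,"z": 0,"roll": -0.125,"fingers": 0.75},{"x": 0,"y": 0,"z": 0,"roll": -0.125,"fingers": 0.75},{"x": 0,"y": 0,"z": 0,"roll": -0.05,"fingers": 0.75},{"x": 0,"y": 0,"z": 0,"roll": 0,"fingers": 0.75}]'

```text
clock: 1.48
eef_pos: [0.4469, 0.0415, 0.1968]
tool_rot: [0.005, 0.712, -0.006, 0.702]
ft_force: [-0.4, -1.3, 0.6]
grip_width: 0.064
```

```bash
sed -i "s/o\['grip_width'\].round(4)/round(o['grip_width'],4)/" st.py; python3 st.py; python3 -c "
from h import *
snap('wrist','wrist1')"
```

```text
1.4833 pos [0.4469 0.0415 0.1968] F [-0.4 -1.3  0.6] T [ 0.05 -0.   -0.03] w 0.064 yaw -0.0147 j [ 0.09  0.16 -0.12  1.31  0.    0.11]
[[-0.015, 0.015, 1.0], [-0.001, 1.0, -0.015], [-1.0, -0.001, -0.015]]
```

View pics/wrist1.png

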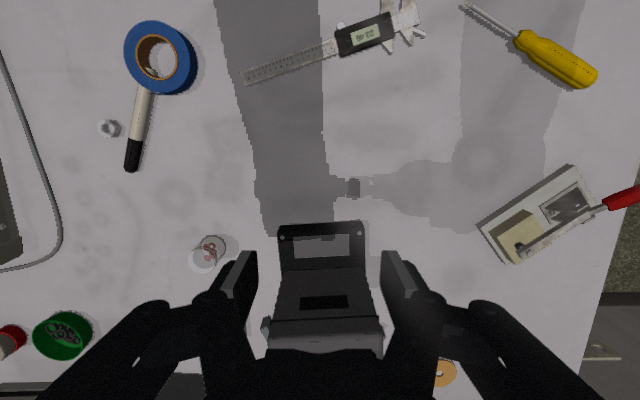

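Request:
arm_command --motion '[{"x": 0.03,"y": 0,"z": 0,"roll": -0.06,"fingers": 0.75},{"x": 0.04,"y": 0,"z": 0,"roll": 0,"fingers": 0.75},{"x": 0.04,"y": 0,"z": 0,"roll": 0,"fingers": 0.75},{"x": 0.04,"y": 0,"z": 0,"roll": 0,"fingers": 0.75},{"x": 0,"y": 0,"z": 0,"roll": 0,"fingers": 0.75},{"x": 0,"y": 0,"z": 0,"roll": 0,"fingers": 0.75}]'

```text
clock: 2.03
eef_pos: [0.4488, 0.0417, 0.0453]
tool_rot: [-0.013, 0.709, 0.013, 0.705]
ft_force: [0.3, 0.7, 0.5]
grip_width: 0.0641
```

```bash
python3 st.py; python3 -c "
from h import *
snap('wrist','wrist2');snap('side','side2')
crop('side2',300,130,460,250,5,'s2')"
```

```text
2.0333 pos [0.4488 0.0417 0.0453] F [0.3 0.7 0.5] T [-0.01 -0.1   0.03] w 0.0641 yaw 0.037 j [ 0.09  0.29 -0.38  0.91  0.    0.06]
[[-0.006, -0.037, 0.999], [-0.0, 0.999, 0.037], [-1.0, 0.0, -0.006]]
```

View pics/wrist2.png

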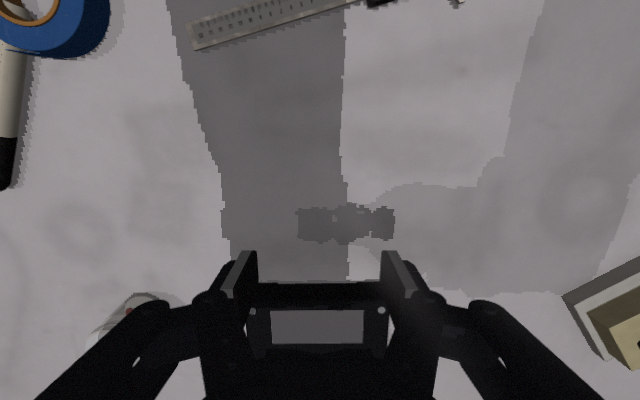

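View pics/s2.png

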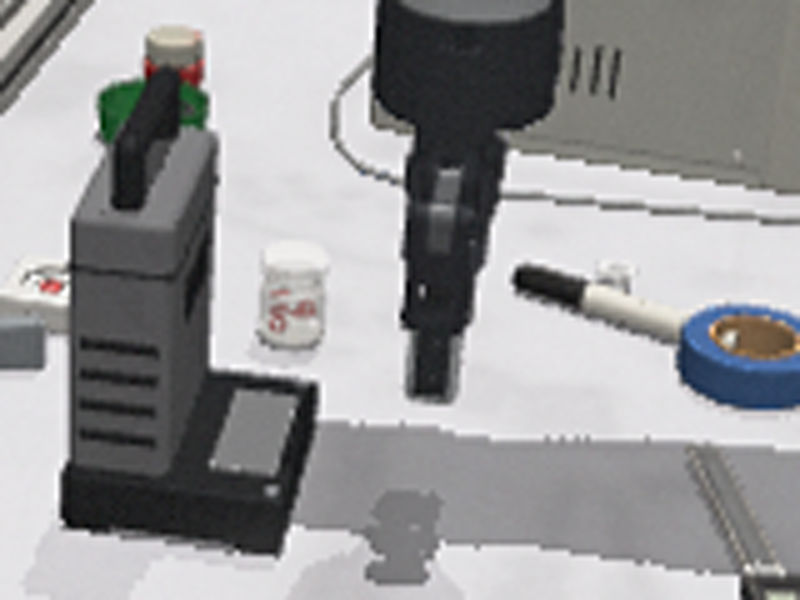

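Request:
arm_command --motion '[{"x": 0.02,"y": 0,"z": 0.01,"roll": 0,"fingers": 0.75},{"x": 0.015,"y": 0,"z": 0.015,"roll": 0,"fingers": 0.75},{"x": 0.003,"y": 0,"z": 0.005,"roll": -0.008,"fingers": 0.75},{"x": 0,"y": 0,"z": 0,"roll": 0,"fingers": 0.75}]'

```text
clock: 2.47
eef_pos: [0.4897, 0.0438, 0.0182]
tool_rot: [-0.015, 0.702, 0.016, 0.712]
ft_force: [0.3, -0.3, 0.4]
grip_width: 0.0641
```

```bash
python3 st.py; python3 -c "
from h import *
snap('wrist','wrist3');snap('side','side3')
crop('side3',300,130,460,250,5,'s3');crop('wrist3',200,200,440,380,3,'w3b')"
```

```text
2.4667 pos [0.4897 0.0438 0.0182] F [ 0.3 -0.3  0.4] T [ 0.02  0.07 -0.01] w 0.0641 yaw 0.0446 j [ 0.09  0.38 -0.33  0.85  0.    0.04]
[[0.015, -0.045, 0.999], [0.002, 0.999, 0.045], [-1.0, 0.001, 0.015]]
```

View pics/w3b.png

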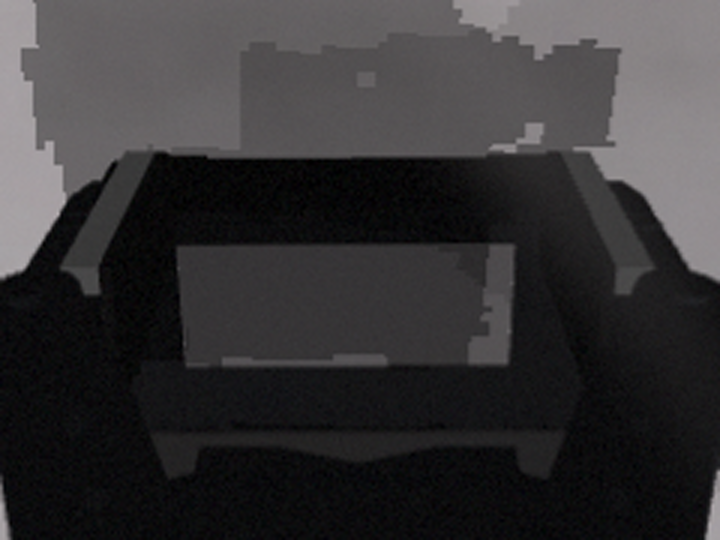

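View pics/s3.png

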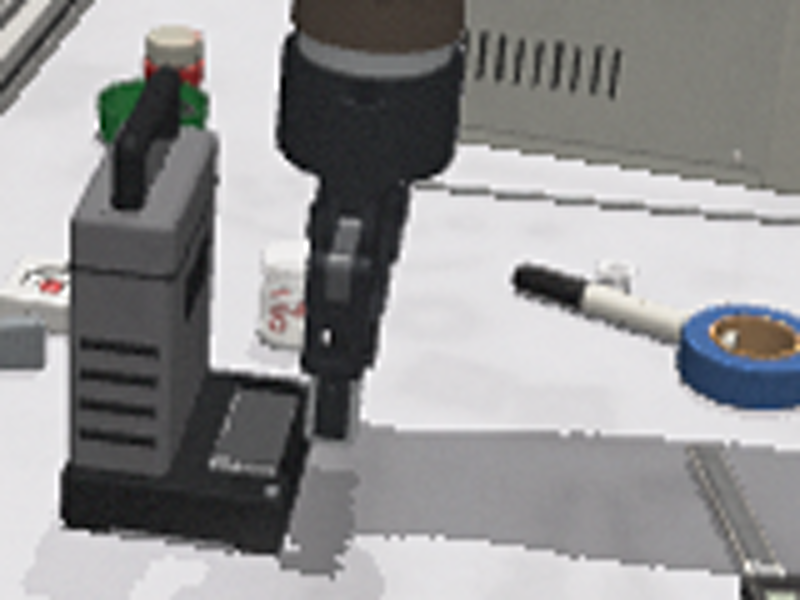

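Request:
arm_command --motion '[{"x": 0.006,"y": 0,"z": -0.004,"roll": 0,"fingers": 0.75},{"x": 0.006,"y": 0,"z": 0,"roll": 0,"fingers": 0.75},{"x": 0,"y": 0,"z": 0,"roll": 0,"fingers": 0.75}]'

```text
clock: 2.82
eef_pos: [0.4856, 0.0438, 0.0089]
tool_rot: [-0.015, 0.7, 0.016, 0.714]
ft_force: [-0.6, -0.6, -0.6]
grip_width: 0.0641
```

```bash
python3 st.py; python3 -c "
from h import *
snap('side','side4')
crop('side4',320,170,420,260,8,'s4')"
```

```text
2.8167 pos [0.4856 0.0438 0.0089] F [-0.6 -0.6 -0.6] T [ 0.02  0.02 -0.09] w 0.0641 yaw 0.0442 j [ 0.09  0.38 -0.35  0.81  0.    0.05]
[[0.02, -0.044, 0.999], [0.002, 0.999, 0.044], [-1.0, 0.001, 0.02]]
```

View pics/s4.png

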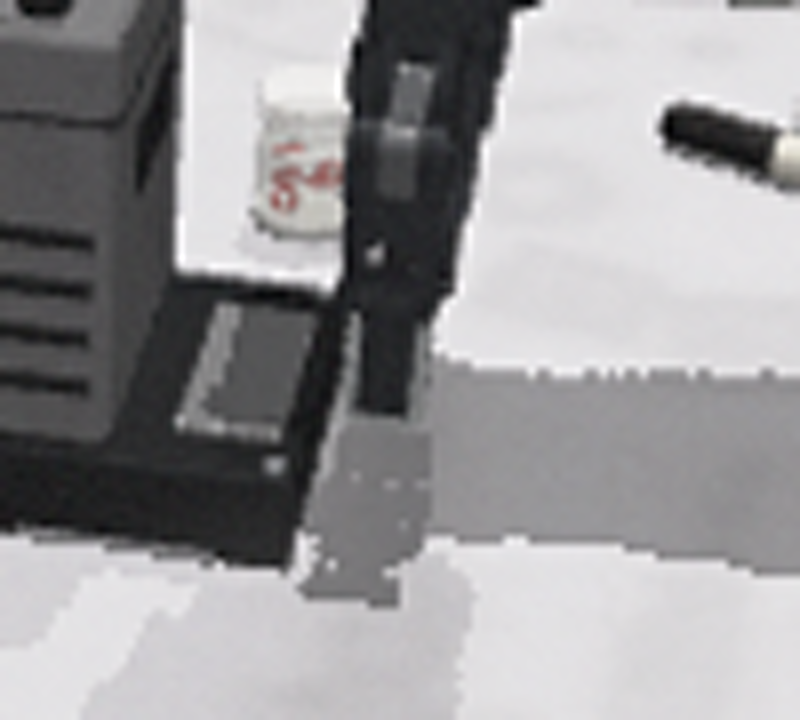

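Run:
```python
from h import *
S=load('side4')
for y in(.074,.084):
  for z in (.009,.015,.022): print(y,z,((proj(S,[[.486,y,z],[.475,y,z],[.497,y,z]])-[320,170])*8).round(0).tolist())
```

```text
0.074 0.009 [[364.0, 507.0], [403.0, 514.0], [325.0, 501.0]]
0.074 0.015 [[365.0, 489.0], [405.0, 495.0], [326.0, 483.0]]
0.074 0.022 [[367.0, 468.0], [406.0, 474.0], [328.0, 462.0]]
0.084 0.009 [[357.0, 527.0], [397.0, 533.0], [318.0, 520.0]]
0.084 0.015 [[359.0, 509.0], [398.0, 515.0], [319.0, 502.0]]
0.084 0.022 [[360.0, 487.0], [400.0, 493.0], [321.0, 481.0]]
```

Run:
```python
from h import *
crop('wrist2',200,230,440,310,3,'w2f')
crop('side4',340,190,400,255,12,'s4f')
W=load('wrist2')
p=np.array([.4488,.0417,.0453])
for dz in(0,.005,.01):
  print(dz,proj(W,[p+[a,b,dz] for a in(-.011,.011) for b in(-.041,-.032,.032,.041)]).round(0).tolist())
  S=load('side2');print((proj(S,[p+[a,b,dz] for a in(-.011,.011) for b in(.032,.041)])-[300,130])*5)
```

```text
0 [[252.0, 220.0], [267.0, 221.0], [370.0, 224.0], [385.0, 225.0], [253.0, 252.0], [267.0, 253.0], [367.0, 256.0], [381.0, 257.0]]
[[443.3413967  463.8987175 ]
 [440.42322158 474.69362162]
 [392.60295564 456.16727845]
 [389.30478911 466.84912938]]
0.005 [[251.0, 223.0], [266.0, 224.0], [371.0, 227.0], [386.0, 228.0], [252.0, 256.0], [266.0, 257.0], [368.0, 260.0], [383.0, 261.0]]
[[444.36753993 454.03339803]
 [441.44988653 464.77885581]
 [393.4950847  446.33045753]
 [390.19541925 456.9630377 ]]
0.01 [[249.0, 226.0], [264.0, 227.0], [373.0, 230.0], [388.0, 231.0], [250.0, 260.0], [265.0, 260.0], [370.0, 264.0], [384.0, 264.0]]
[[445.39893882 444.11753694]
 [442.4818511  454.81289618]
 [394.39176071 436.44348767]
 [391.09062417 447.02615208]]
```

View pics/w2f.png

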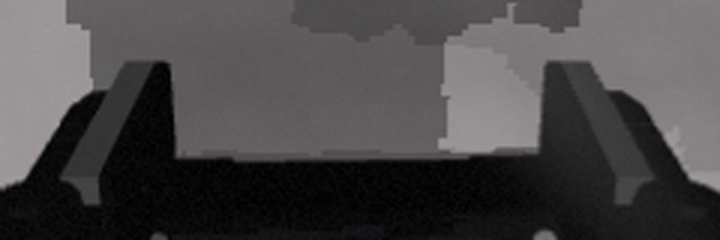

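View pics/s4f.png

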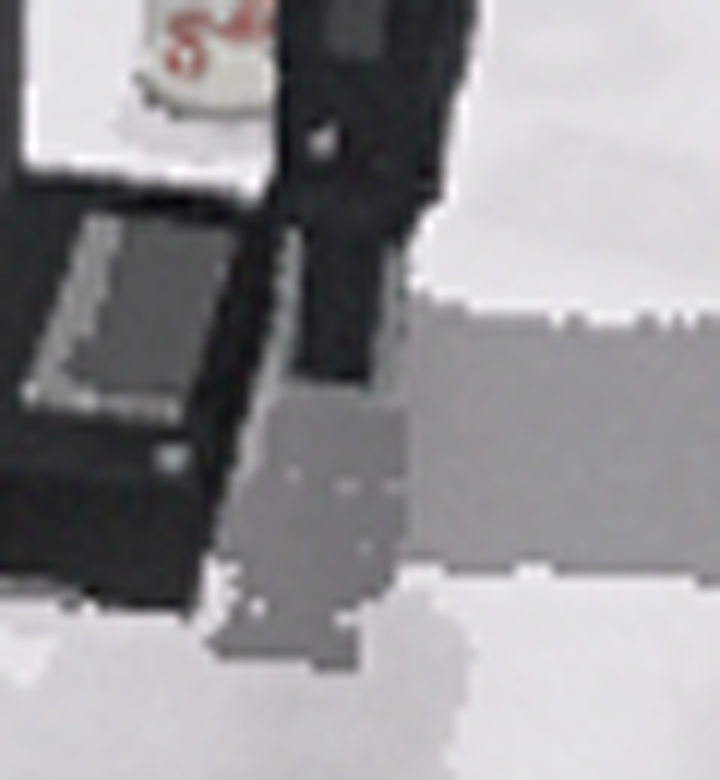

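Run:
```python
from fit import *
W,S=load('wrist2'),load('side2')
# triangulate left(+y)finger rear-outer tip corner: wrist right finger in image
def tri(obs):
    r=lambda p:np.concatenate([proj(c,[p])[0]-uv for c,uv in obs])
    s=least_squares(r,[.45,.08,.06]);return s.x,s.fun
cw=lambda x,y:np.array(cr(x,y,200,230,3));cs=lambda x,y:np.array(cr(x,y,300,130,5))
print(tri([(W,cw(590,62)),(S,cs(459,402))]))   # rear, outer
print(tri([(W,cw(655,178)),(S,cs(405,398))])) # front
crop('side2',370,180,400,220,16,'s2f')
```

```text
(array([0.43676502, 0.08039526, 0.08293691]), array([ 0.05713891, -0.3057381 , -1.10084842, -0.70723435]))
(array([0.45588039, 0.09244053, 0.08690956]), array([ 0.00584834, -0.02566076, -0.08633694, -0.06914667]))
```

View pics/s2f.png

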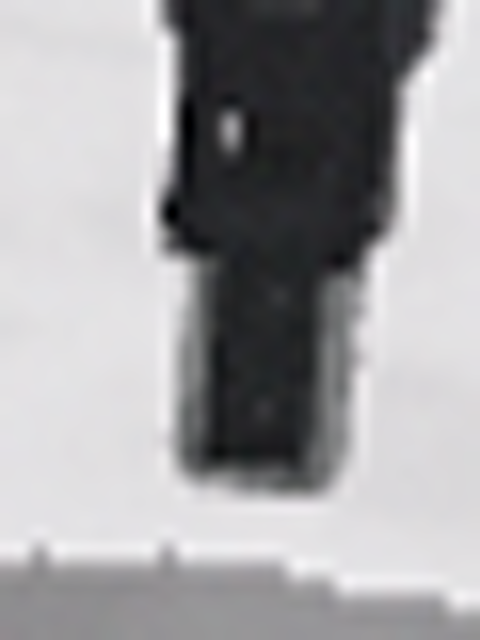

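Run:
```python
from fit import *
for f in('wrist0','wrist1','wrist2','wrist3'):
    W=load(f);R=cv2.Rodrigues(np.array(W['rvec']))[0];print(f,(-R.T@W['tvec']).round(4))
def tri(obs):
    r=lambda p:np.concatenate([proj(c,[p])[0]-uv for c,uv in obs])
    s=least_squares(r,[.45,.08,.06]);return s.x.round(4),s.fun.round(1)
# pads inner corners in wrist0 etc; side4 jar check of calibration: known pack rear corner z
S2=load('side2');W2=load('wrist2')
cs=lambda x,y:np.array(cr(x,y,300,130,5))
print(((proj(S2,T([.556,.044,.045],[(-.05,.055,.03),(-.05,.055,.003),(-.05,-.055,.03)]))-[300,130])*5).round())
# tip bottom centre in side2: px
u=np.array(cr(262,480,370,180,16));print(u)
for y in (.07,.075,.08,.085):
    # point at x=.4488 plane y: solve z
    s=least_squares(lambda p:proj(S2,[[p[0],y,p[1]]])[0]-u,[.45,.05]);print(y,s.x.round(4))
```

```text
wrist0 [0.5    0.0769 0.3725]
wrist1 [0.3735 0.0434 0.3677]
wrist2 [0.3738 0.0395 0.2155]
wrist3 [0.4112 0.0407 0.1868]
[[281. 498.]
 [278. 550.]
 [317. 374.]]
[385.90625 209.53125]
0.07 [0.4468 0.0748]
0.075 [0.4463 0.0777]
0.08 [0.4459 0.0806]
0.085 [0.4454 0.0835]
```

Request:
arm_command --motion '[{"x": 0.004,"y": 0,"z": -0.002,"roll": 0,"fingers": 0.75},{"x": 0.003,"y": 0,"z": 0,"roll": 0,"fingers": 0.75},{"x": 0.0,"y": 0,"z": 0,"roll": 0,"fingers": 0.75}]'

```text
clock: 3.12
eef_pos: [0.4829, 0.0437, 0.002]
tool_rot: [-0.015, 0.7, 0.016, 0.714]
ft_force: [-0.2, -0.2, 1.1]
grip_width: 0.0646
```

```bash
python3 st.py; python3 -c "
from h import *
snap('side','side5');snap('scene','scene5');snap('wrist','wrist5')
crop('side5',330,180,410,250,10,'s5');crop('scene5',200,90,340,250,5,'c5')"
```

```text
3.1167 pos [0.4829 0.0437 0.002 ] F [-0.2 -0.2  1.1] T [-0.02  0.04 -0.02] w 0.0646 yaw 0.0443 j [ 0.09  0.39 -0.37  0.79  0.    0.05]
[[0.019, -0.044, 0.999], [0.002, 0.999, 0.044], [-1.0, 0.001, 0.02]]
```

View pics/s5.png

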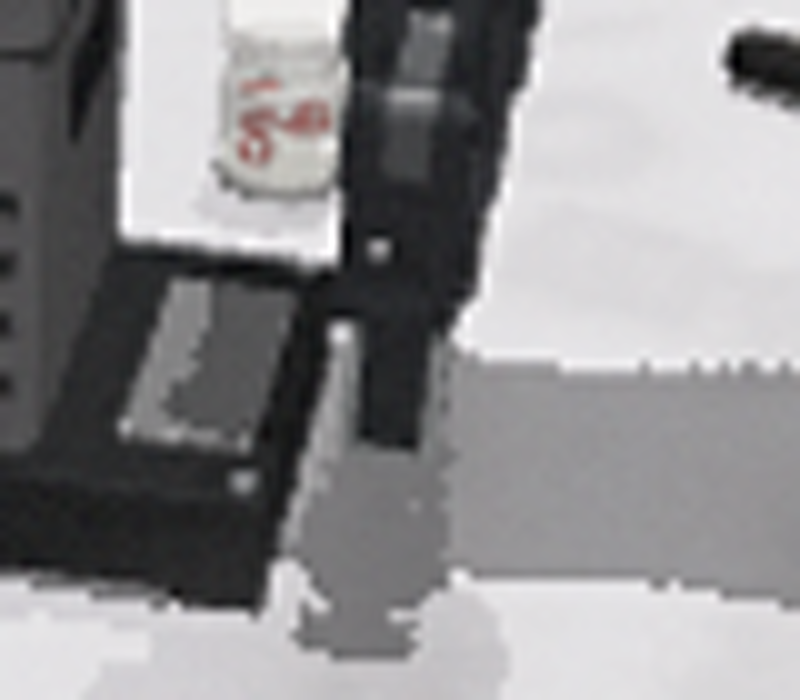

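View pics/c5.png

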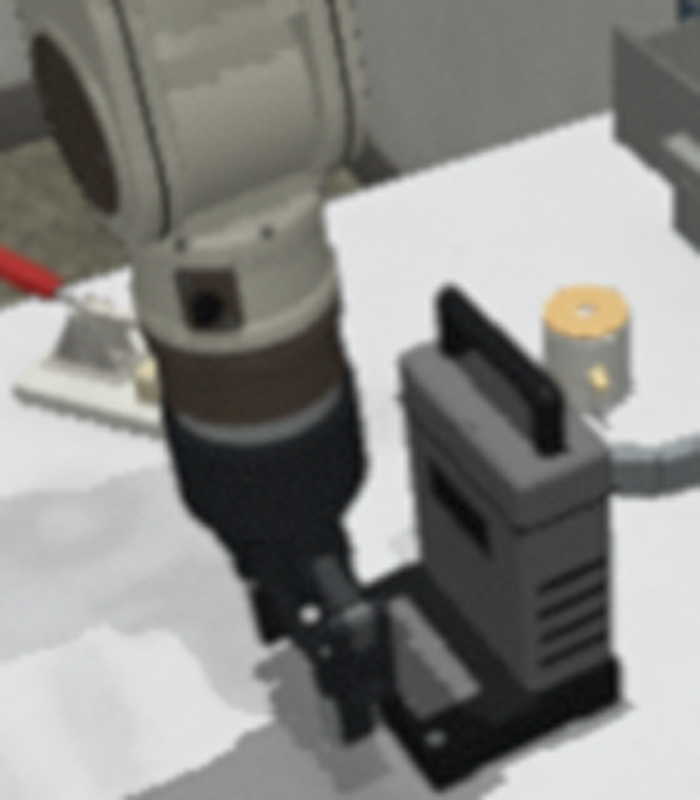

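```bash
python3 - <<'E'
from fit import *
C,S=load('scene5'),load('side5')
for z in(.002,.01,.02,.03,.04):
    print(z,((proj(C,[[.483,y,z] for y in(.002,.012)])-[200,90])*5).round().tolist(),((proj(S,[[.483,y,z] for y in(.075,.085)])-[330,180])*10).round().tolist())
E
python3 -c "
from h import *
crop('scene5',240,190,320,250,10,'c5f')"
```

```text
0.002 [[364.0, 792.0], [354.0, 777.0]] [[365.0, 565.0], [357.0, 590.0]]
0.01 [[362.0, 781.0], [352.0, 765.0]] [[368.0, 535.0], [360.0, 559.0]]
0.02 [[360.0, 766.0], [350.0, 750.0]] [[371.0, 497.0], [363.0, 521.0]]
0.03 [[357.0, 751.0], [347.0, 735.0]] [[374.0, 459.0], [365.0, 483.0]]
0.04 [[355.0, 736.0], [345.0, 720.0]] [[377.0, 420.0], [368.0, 444.0]]
```

View pics/c5f.png

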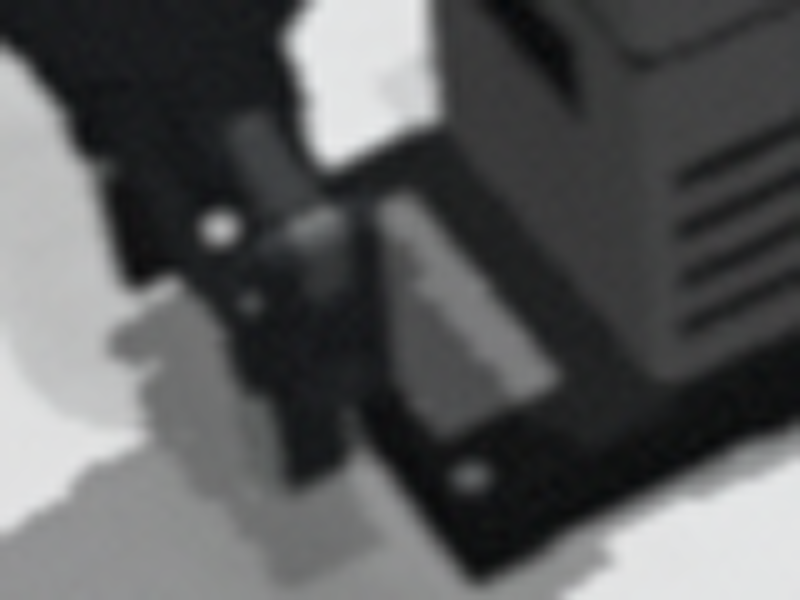

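Request:
arm_command --motion '[{"x": 0.005,"y": 0,"z": 0,"roll": 0,"fingers": 0.75},{"x": 0.004,"y": 0,"z": 0,"roll": 0,"fingers": 0.75},{"x": 0.0,"y": 0,"z": 0,"roll": 0,"fingers": 0.75}]'

```text
clock: 3.52
eef_pos: [0.4843, 0.0438, -0.007]
tool_rot: [-0.015, 0.699, 0.016, 0.714]
ft_force: [-1.2, -0.1, -0.2]
grip_width: 0.0642
```

```bash
python3 st.py; python3 -c "
from h import *
snap('side','side6');snap('scene','scene6')
crop('side6',330,180,410,250,10,'s6');crop('scene6',240,190,320,250,10,'c6')"
```

```text
3.5167 pos [ 0.4843  0.0438 -0.007 ] F [-1.2 -0.1 -0.2] T [ 0.02  0.08 -0.02] w 0.0642 yaw 0.0443 j [ 0.09  0.4  -0.38  0.77  0.    0.05]
[[0.021, -0.044, 0.999], [0.002, 0.999, 0.044], [-1.0, 0.001, 0.021]]
```

View pics/s6.png

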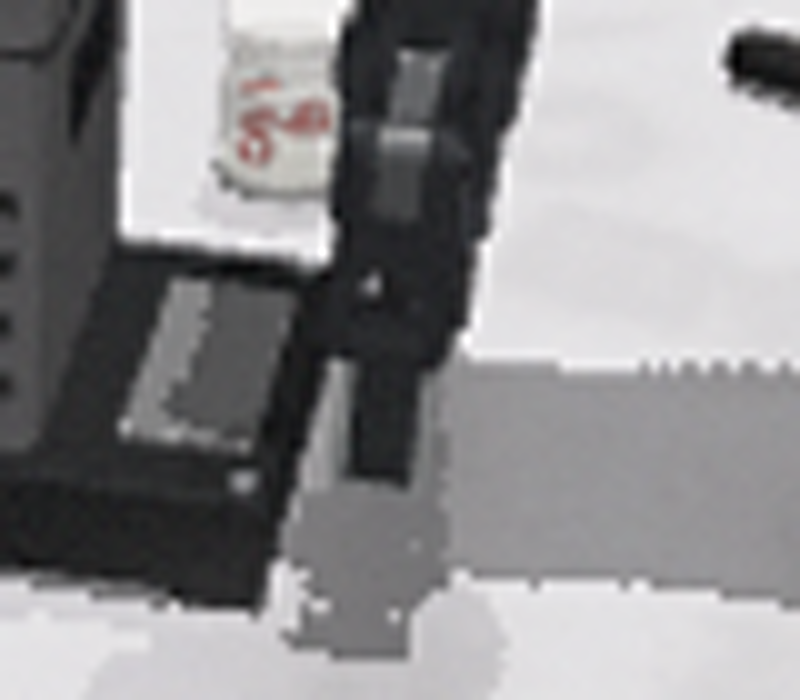

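View pics/c6.png

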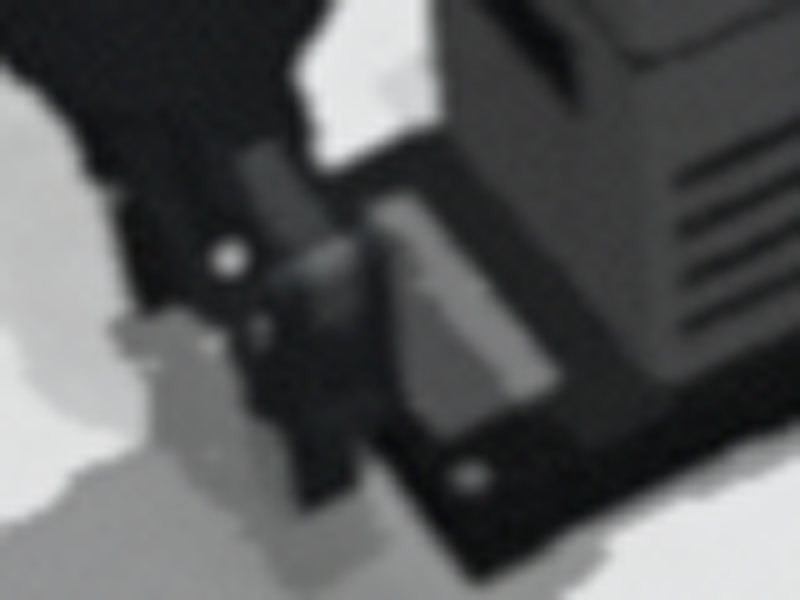

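Request:
arm_command --motion '[{"x": 0.006,"y": 0,"z": -0.002,"roll": 0,"fingers": 0.75},{"x": 0.005,"y": 0,"z": -0.001,"roll": 0,"fingers": 0.75},{"x": 0.0,"y": 0,"z": 0,"roll": 0,"fingers": 0.75}]'

```text
clock: 3.87
eef_pos: [0.482, 0.0437, -0.0184]
tool_rot: [-0.015, 0.699, 0.016, 0.715]
ft_force: [-0.2, -0.3, 0.2]
grip_width: 0.0641
```

```bash
python3 st.py; python3 -c "
from h import *
snap('side','side7');snap('scene','scene7')
crop('side7',330,180,410,250,10,'s7');crop('scene7',240,190,320,250,10,'c7')"
```

```text
3.8667 pos [ 0.482   0.0437 -0.0184] F [-0.2 -0.3  0.2] T [0.04 0.02 0.01] w 0.0641 yaw 0.0442 j [ 0.09  0.41 -0.4   0.74  0.    0.05]
[[0.023, -0.044, 0.999], [0.003, 0.999, 0.044], [-1.0, 0.002, 0.023]]
```

View pics/s7.png

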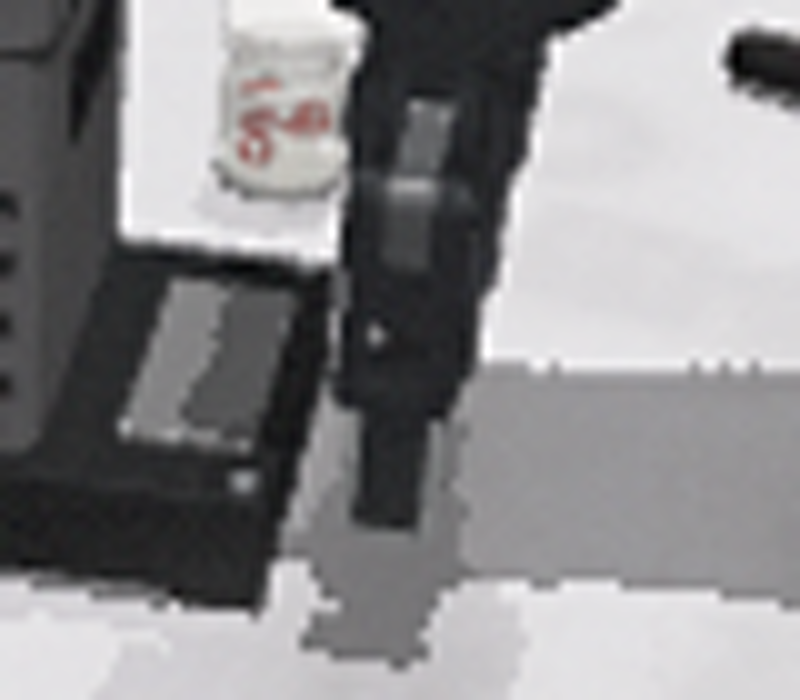

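View pics/c7.png

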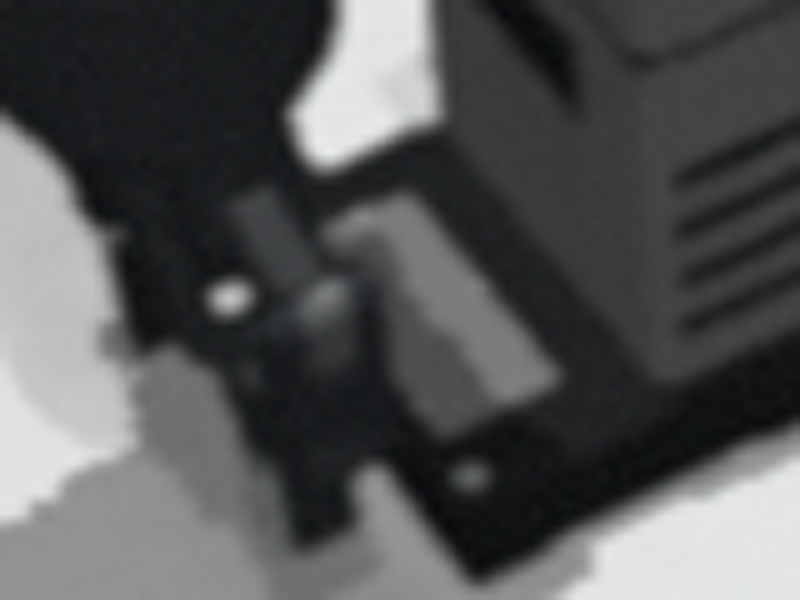

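Request:
arm_command --motion '[{"x": 0,"y": 0,"z": 0.004,"roll": 0,"fingers": 0.75},{"x": 0,"y": 0,"z": 0.004,"roll": 0,"fingers": 0.75},{"x": 0,"y": 0,"z": 0.003,"roll": 0,"fingers": 0.75},{"x": 0,"y": 0,"z": 0.003,"roll": 0,"fingers": 0.75}]'

```text
clock: 4.3
eef_pos: [0.4963, 0.0445, -0.0174]
tool_rot: [-0.015, 0.699, 0.016, 0.714]
ft_force: [-7.1, 0.6, 4.2]
grip_width: 0.064
```

```bash
python3 st.py
```

```text
4.3 pos [ 0.4963  0.0445 -0.0174] F [-7.1  0.6  4.2] T [-0.03  1.44 -0.03] w 0.064 yaw 0.0444 j [ 0.09  0.44 -0.36  0.76  0.    0.04]
[[0.021, -0.044, 0.999], [0.003, 0.999, 0.044], [-1.0, 0.002, 0.021]]
```

```bash
python3 -c "
from h import *
snap('side','side8');snap('scene','scene8')
crop('side8',310,160,410,250,8,'s8');crop('scene8',240,190,320,250,10,'c8')"
```

```text
(no output)
```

View pics/s8.png

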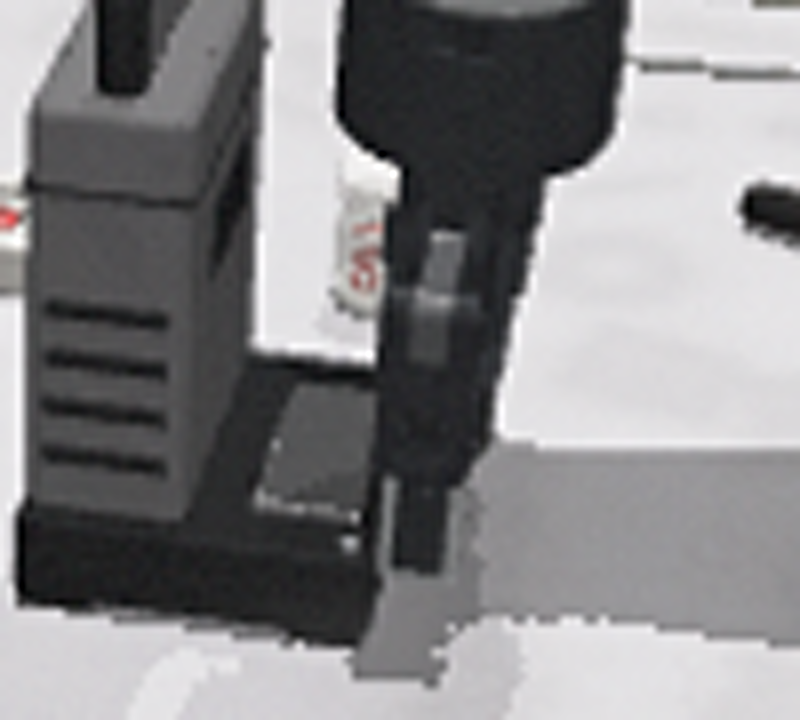

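View pics/c8.png

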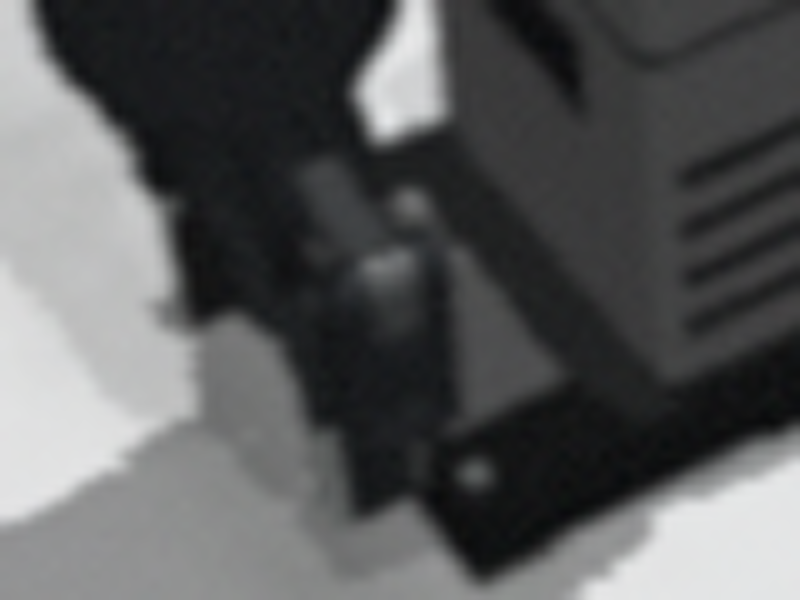

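Request:
arm_command --motion '[{"x": 0.0002,"y": 0.0005,"z": 0.004,"roll": 0.006,"fingers": 0.75},{"x": 0.0002,"y": 0.0005,"z": 0.004,"roll": 0.006,"fingers": 0.75},{"x": 0.0002,"y": 0.0005,"z": 0.004,"roll": 0.006,"fingers": 0.75},{"x": 0.0002,"y": 0.0005,"z": 0.004,"roll": 0.006,"fingers": 0.75},{"x": 0.0002,"y": 0.0005,"z": 0.004,"roll": 0.006,"fingers": 0.75},{"x": 0.0002,"y": 0.0005,"z": 0.004,"roll": 0.006,"fingers": 0.75},{"x": 0.0002,"y": 0.0005,"z": 0.004,"roll": 0.006,"fingers": 0.75},{"x": 0.0002,"y": 0.0005,"z": 0.004,"roll": 0.006,"fingers": 0.75}]'

```text
clock: 5.07
eef_pos: [0.5063, 0.0486, -0.0224]
tool_rot: [0.002, 0.714, -0.001, 0.7]
ft_force: [-6.6, 0.1, 4.8]
grip_width: 0.0642
```

```bash
python3 st.py; python3 -c "
from h import *
snap('side','side9');snap('scene','scene9')
crop('side9',230,140,390,260,5,'s9');crop('scene9',255,130,395,250,5,'c9')"
```

```text
5.0667 pos [ 0.5063  0.0486 -0.0224] F [-6.6  0.1  4.8] T [0.08 1.31 0.06] w 0.0642 yaw -0.0048 j [ 0.09  0.49 -0.28  0.82  0.    0.1 ]
[[-0.02, 0.005, 1.0], [0.002, 1.0, -0.005], [-1.0, 0.002, -0.02]]
```

View pics/s9.png

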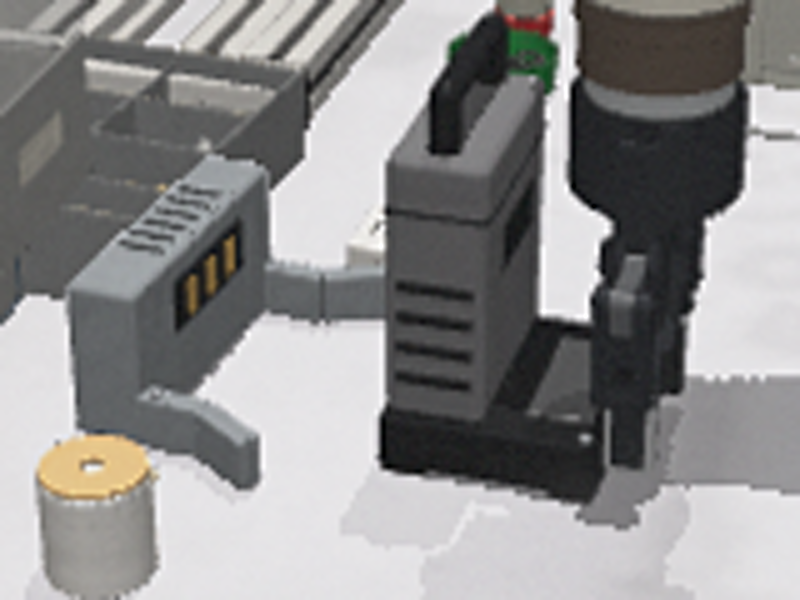

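View pics/c9.png

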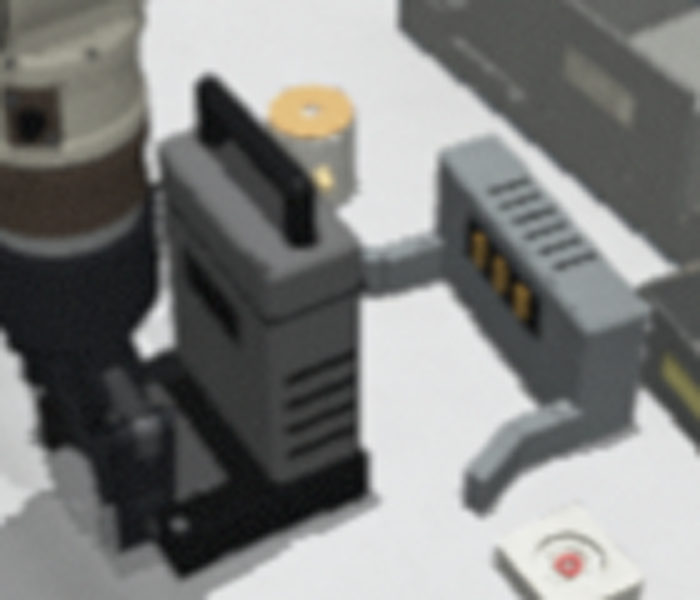

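Request:
arm_command --motion '[{"x": -0.001,"y": 0.0006,"z": 0.009,"roll": 0.01,"fingers": 0.75},{"x": -0.0015,"y": 0.0006,"z": 0.009,"roll": 0.01,"fingers": 0.75},{"x": -0.0015,"y": 0.0006,"z": 0.009,"roll": 0.01,"fingers": 0.75}]'

```text
clock: 5.42
eef_pos: [0.5251, 0.0501, -0.0216]
tool_rot: [0.013, 0.72, -0.012, 0.694]
ft_force: [-3.5, 0.4, -1.2]
grip_width: 0.0641
```

```bash
python3 st.py
```

```text
5.4167 pos [ 0.5251  0.0501 -0.0216] F [-3.5  0.4 -1.2] T [0.12 0.7  0.03] w 0.0641 yaw -0.0356 j [ 0.09  0.53 -0.21  0.87  0.    0.13]
[[-0.036, 0.036, 0.999], [0.002, 0.999, -0.036], [-0.999, 0.0, -0.036]]
```

Request:
arm_command --motion '[{"x": -0.001,"y": 0.001,"z": 0.012,"roll": 0.012,"fingers": 0.75},{"x": -0.001,"y": 0.001,"z": 0.012,"roll": 0.012,"fingers": 0.75},{"x": -0.001,"y": 0.001,"z": 0.012,"roll": 0.012,"fingers": 0.75}]'

```text
clock: 5.67
eef_pos: [0.5561, 0.0515, -0.0224]
tool_rot: [0.026, 0.724, -0.026, 0.689]
ft_force: [-7.3, 0.6, 4.6]
grip_width: 0.0642
```

```bash
python3 st.py; python3 -c "
from h import *
snap('side','side10');snap('scene','scene10')
crop('side10',230,140,390,260,5,'s10');crop('scene10',255,130,395,250,5,'c10')"
```

```text
5.6667 pos [ 0.5561  0.0515 -0.0224] F [-7.3  0.6  4.6] T [0.1  1.28 0.02] w 0.0642 yaw -0.0736 j [ 0.09  0.58 -0.1   0.93  0.01  0.16]
[[-0.049, 0.073, 0.996], [0.002, 0.997, -0.073], [-0.999, -0.002, -0.049]]
```

View pics/s10.png

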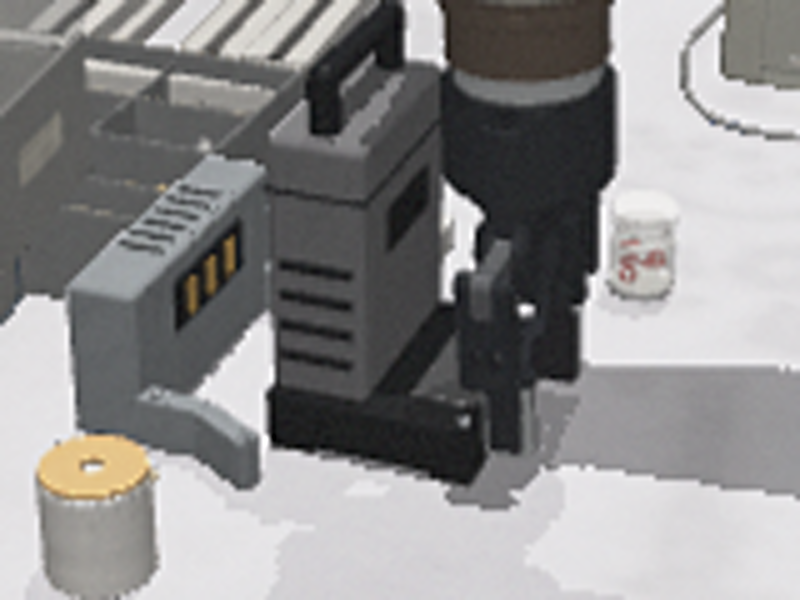

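View pics/c10.png

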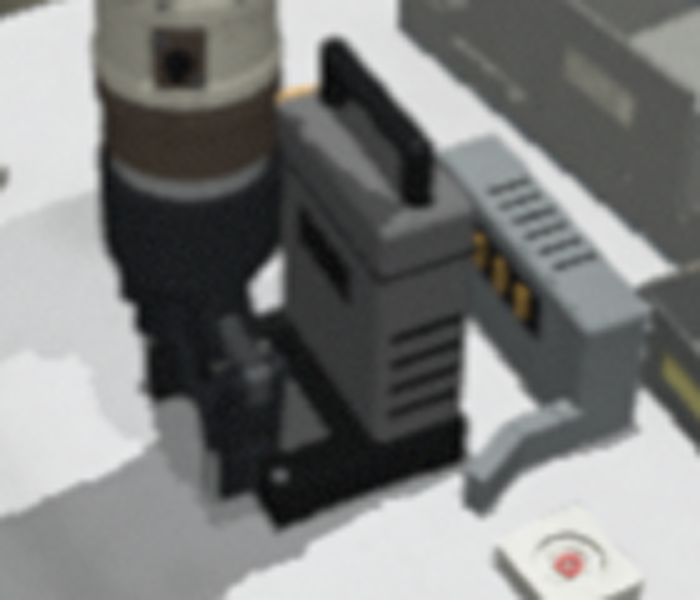

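Request:
arm_command --motion '[{"x": -0.003,"y": 0,"z": -0.02,"roll": 0,"fingers": 0.75},{"x": 0,"y": 0,"z": -0.02,"roll": 0,"fingers": 0.75},{"x": 0,"y": 0,"z": -0.02,"roll": 0,"fingers": 0.75}]'

```text
clock: 6.02
eef_pos: [0.5062, 0.0558, -0.0164]
tool_rot: [0.027, 0.718, -0.026, 0.695]
ft_force: [-0.2, -0.1, -0.5]
grip_width: 0.0642
```

```bash
python3 st.py
```

```text
6.0167 pos [ 0.5062  0.0558 -0.0164] F [-0.2 -0.1 -0.5] T [ 0.02 -0.03  0.04] w 0.0642 yaw -0.0743 j [ 0.11  0.49 -0.26  0.85  0.01  0.18]
[[-0.032, 0.074, 0.997], [0.002, 0.997, -0.074], [-0.999, -0.001, -0.032]]
```

Request:
arm_command --motion '[{"x": -0.04,"y": 0,"z": 0,"roll": 0,"fingers": 0.75},{"x": -0.02,"y": 0,"z": 0,"roll": 0,"fingers": 0.75}]'

```text
clock: 6.18
eef_pos: [0.4939, 0.0546, 0.0375]
tool_rot: [0.025, 0.725, -0.027, 0.687]
ft_force: [3.1, -0.2, 0.4]
grip_width: 0.0638
```

```bash
python3 st.py
```

```text
6.1833 pos [0.4939 0.0546 0.0375] F [ 3.1 -0.2  0.4] T [ 0.   -0.21 -0.05] w 0.0638 yaw -0.0734 j [ 0.11  0.41 -0.21  1.    0.    0.18]
[[-0.053, 0.073, 0.996], [-0.001, 0.997, -0.073], [-0.999, -0.005, -0.053]]
```

Request:
arm_command --motion '[{"x": 0.008,"y": 0,"z": -0.005,"roll": 0,"fingers": 0.75},{"x": 0.008,"y": 0,"z": 0,"roll": 0,"fingers": 0.75},{"x": 0.008,"y": 0,"z": 0,"roll": 0,"fingers": 0.75},{"x": 0.008,"y": 0,"z": 0,"roll": 0,"fingers": 0.75},{"x": 0.008,"y": 0,"z": 0,"roll": 0,"fingers": 0.75}]'

```text
clock: 6.6
eef_pos: [0.4927, 0.0553, 0.0006]
tool_rot: [0.025, 0.719, -0.026, 0.694]
ft_force: [0.1, 0.5, -1.2]
grip_width: 0.064
```

```bash
python3 st.py
```

```text
6.6 pos [0.4927 0.0553 0.0006] F [ 0.1  0.5 -1.2] T [ 0.04 -0.06  0.01] w 0.064 yaw -0.0729 j [ 0.11  0.45 -0.28  0.88  0.    0.18]
[[-0.037, 0.073, 0.997], [0.0, 0.997, -0.073], [-0.999, -0.002, -0.037]]
```

Request:
arm_command --motion '[{"x": -0.04,"y": 0,"z": 0.0,"roll": 0,"fingers": 0.75},{"x": -0.04,"y": 0,"z": 0,"roll": 0,"fingers": 0.75},{"x": -0.04,"y": 0,"z": 0,"roll": 0,"fingers": 0.75},{"x": 0,"y": 0,"z": 0,"roll": 0,"fingers": 0.75}]'

```text
clock: 6.93
eef_pos: [0.4903, 0.0543, 0.11]
tool_rot: [0.024, 0.729, -0.028, 0.684]
ft_force: [1.5, 0.8, 1.4]
grip_width: 0.0644
```

```bash
python3 st.py
```

```text
6.9333 pos [0.4903 0.0543 0.11  ] F [1.5 0.8 1.4] T [ 0.06 -0.18 -0.05] w 0.0644 yaw -0.0732 j [ 0.11  0.34 -0.11  1.18  0.    0.18]
[[-0.064, 0.073, 0.995], [-0.003, 0.997, -0.073], [-0.998, -0.008, -0.063]]
```

Request:
arm_command --motion '[{"x": 0.005,"y": 0,"z": 0,"roll": 0,"fingers": 0.75},{"x": 0.005,"y": 0,"z": 0,"roll": 0,"fingers": 0.75},{"x": 0.005,"y": 0,"z": 0,"roll": 0,"fingers": 0.75},{"x": 0.005,"y": 0,"z": 0,"roll": 0,"fingers": 0.75},{"x": 0.005,"y": 0,"z": 0,"roll": 0,"fingers": 0.75},{"x": 0.005,"y": 0,"z": 0,"roll": 0,"fingers": 0.75},{"x": 0.005,"y": 0,"z": 0,"roll": 0,"fingers": 0.75},{"x": 0.005,"y": 0,"z": 0,"roll": 0,"fingers": 0.75},{"x": 0.005,"y": 0,"z": 0,"roll": 0,"fingers": 0.75},{"x": 0.005,"y": 0,"z": 0,"roll": 0,"fingers": 0.75}]'

```text
clock: 7.77
eef_pos: [0.4826, 0.0535, 0.0464]
tool_rot: [0.023, 0.733, -0.028, 0.679]
ft_force: [0.9, 0.4, -0.1]
grip_width: 0.0643
```

```bash
python3 st.py
```

```text
7.7667 pos [0.4826 0.0535 0.0464] F [ 0.9  0.4 -0.1] T [ 0.04 -0.07  0.05] w 0.0643 yaw -0.0736 j [ 0.11  0.4  -0.21  1.04  0.    0.18]
[[-0.076, 0.073, 0.994], [-0.004, 0.997, -0.073], [-0.997, -0.01, -0.075]]
```

Request:
arm_command --motion '[{"x": 0,"y": 0,"z": 0,"roll": 0,"fingers": 0.75},{"x": 0,"y": 0,"z": 0,"roll": 0,"fingers": 0.75},{"x": 0,"y": 0,"z": 0,"roll": 0,"fingers": 0.75},{"x": 0,"y": 0,"z": 0,"roll": 0,"fingers": 0.75}]'

```text
clock: 8.1
eef_pos: [0.4818, 0.0534, 0.0452]
tool_rot: [0.023, 0.733, -0.028, 0.679]
ft_force: [-0.7, 0.4, -0.8]
grip_width: 0.0638
```

```bash
python3 st.py
```

```text
8.1 pos [0.4818 0.0534 0.0452] F [-0.7  0.4 -0.8] T [-0.02 -0.11 -0.03] w 0.0638 yaw -0.0736 j [ 0.11  0.4  -0.21  1.04  0.    0.18]
[[-0.078, 0.073, 0.994], [-0.005, 0.997, -0.073], [-0.997, -0.01, -0.077]]
```

Request:
arm_command --motion '[{"x": 0.02,"y": 0,"z": -0.02,"roll": 0,"fingers": 0.75},{"x": 0.02,"y": 0,"z": -0.02,"roll": 0,"fingers": 0.75}]'

```text
clock: 8.27
eef_pos: [0.4481, 0.0569, 0.0119]
tool_rot: [0.024, 0.728, -0.028, 0.685]
ft_force: [-0.7, 0.5, -0.9]
grip_width: 0.0641
```

```bash
python3 st.py
```

```text
8.2667 pos [0.4481 0.0569 0.0119] F [-0.7  0.5 -0.9] T [ 0.01 -0.01 -0.04] w 0.0641 yaw -0.0745 j [ 0.12  0.38 -0.36  0.9   0.    0.2 ]
[[-0.061, 0.074, 0.995], [-0.003, 0.997, -0.074], [-0.998, -0.007, -0.061]]
```

Request:
arm_command --motion '[{"x": 0,"y": 0,"z": -0.02,"roll": 0,"fingers": 0.75},{"x": 0,"y": 0,"z": -0.02,"roll": 0,"fingers": 0.75}]'

```text
clock: 8.43
eef_pos: [0.4058, 0.0597, 0.0122]
tool_rot: [0.025, 0.729, -0.028, 0.684]
ft_force: [0.6, 0.4, 0.2]
grip_width: 0.0643
```

```bash
python3 st.py
```

```text
8.4333 pos [0.4058 0.0597 0.0122] F [0.6 0.4 0.2] T [-0.03 -0.08 -0.02] w 0.0643 yaw -0.075 j [ 0.14  0.31 -0.46  0.86  0.01  0.22]
[[-0.063, 0.074, 0.995], [-0.003, 0.997, -0.075], [-0.998, -0.008, -0.063]]
```

Request:
arm_command --motion '[{"x": 0,"y": 0.001,"z": 0.035,"roll": 0.003,"fingers": 0.75},{"x": 0,"y": 0.001,"z": 0.035,"roll": 0.003,"fingers": 0.75},{"x": 0.01,"y": 0.001,"z": 0.025,"roll": 0.0,"fingers": 0.75},{"x": 0.01,"y": 0.001,"z": 0.01,"roll": 0.0,"fingers": 0.75},{"x": 0,"y": 0,"z": 0,"roll": 0,"fingers": 0.75}]'

```text
clock: 8.85
eef_pos: [0.4866, 0.0532, -0.0217]
tool_rot: [0.024, 0.739, -0.031, 0.673]
ft_force: [-1.0, -0.5, 0.7]
grip_width: 0.0645
```

```bash
python3 st.py; python3 -c "
from h import *
snap('side','side11');snap('scene','scene11')
crop('side11',230,140,390,260,5,'s11');crop('scene11',255,130,395,250,5,'c11')"
```

```text
8.85 pos [ 0.4866  0.0532 -0.0217] F [-1.  -0.5  0.7] T [ 0.02 -0.06 -0.02] w 0.0645 yaw -0.0794 j [ 0.11  0.51 -0.25  0.91  0.    0.19]
[[-0.093, 0.078, 0.993], [-0.007, 0.997, -0.079], [-0.996, -0.014, -0.092]]
```

View pics/s11.png

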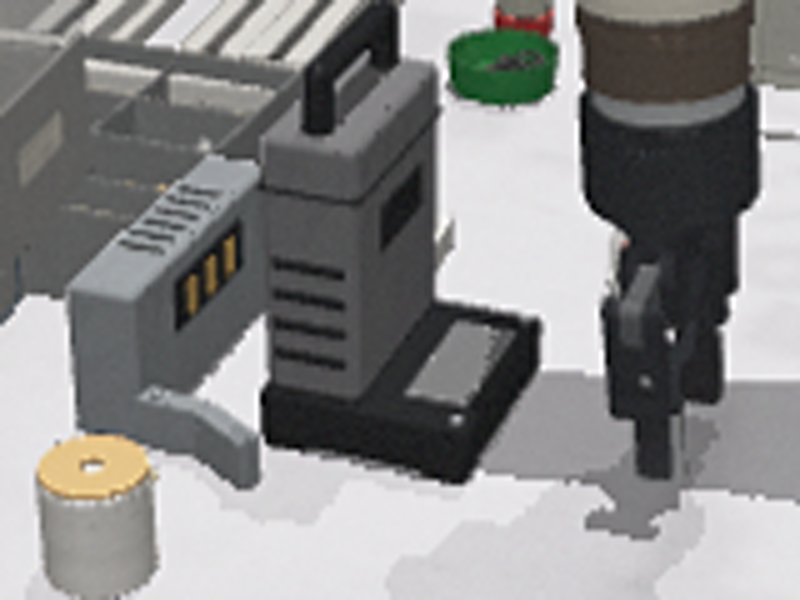

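View pics/c11.png

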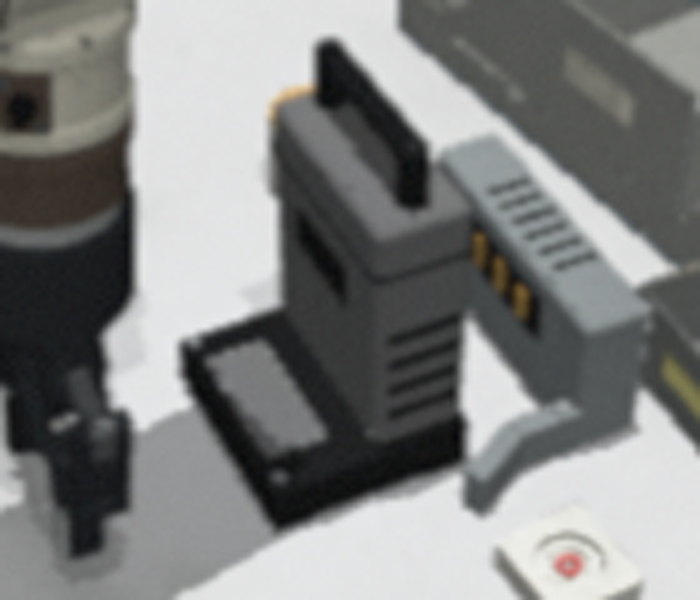

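Request:
arm_command --motion '[{"x": -0.041,"y": 0,"z": -0.004,"roll": 0,"fingers": 0.75}]'

```text
clock: 9.03
eef_pos: [0.4782, 0.0531, 0.0149]
tool_rot: [0.023, 0.744, -0.032, 0.667]
ft_force: [-0.2, -0.5, 0.8]
grip_width: 0.0645
```

```bash
cat > settle.py <<'E'
from h import *
camera('wrist');camera('wrist')
E
python3 settle.py; python3 st.py
```

```text
9.1333 pos [0.4879 0.0543 0.0253] F [1.9 0.2 1.1] T [ 0.   -0.15 -0.01] w 0.0642 yaw -0.0788 j [ 0.11  0.44 -0.21  1.01  0.    0.19]
[[-0.086, 0.078, 0.993], [-0.006, 0.997, -0.078], [-0.996, -0.012, -0.086]]
```

Request:
arm_command --motion '[{"x": 0.008,"y": 0,"z": -0.005,"roll": 0,"fingers": 0.75},{"x": 0.008,"y": 0,"z": 0,"roll": 0,"fingers": 0.75},{"x": 0.008,"y": 0,"z": 0,"roll": 0,"fingers": 0.75},{"x": 0.008,"y": 0,"z": 0,"roll": 0,"fingers": 0.75},{"x": 0.008,"y": 0,"z": 0,"roll": 0,"fingers": 0.75}]'

```text
clock: 9.55
eef_pos: [0.4782, 0.055, -0.0134]
tool_rot: [0.024, 0.734, -0.03, 0.678]
ft_force: [0.2, 0.1, -0.2]
grip_width: 0.0639
```

```bash
python3 st.py
```

```text
9.55 pos [ 0.4782  0.055  -0.0134] F [ 0.2  0.1 -0.2] T [-0.03 -0.06  0.02] w 0.0639 yaw -0.0778 j [ 0.11  0.47 -0.28  0.9   0.    0.19]
[[-0.08, 0.077, 0.994], [-0.005, 0.997, -0.077], [-0.997, -0.011, -0.08]]
```

Request:
arm_command --motion '[{"x": -0.041,"y": 0,"z": -0.004,"roll": 0,"fingers": 0.75}]'

```text
clock: 9.63
eef_pos: [0.4679, 0.0544, 0.0173]
tool_rot: [0.023, 0.742, -0.031, 0.669]
ft_force: [-2.1, -0.0, -0.8]
grip_width: 0.0635
```

```bash
python3 settle.py; python3 st.py
```

```text
9.7333 pos [0.4784 0.0556 0.0286] F [ 2.2 -0.2  0.6] T [ 0.05 -0.18 -0.01] w 0.0641 yaw -0.0778 j [ 0.11  0.42 -0.24  1.    0.    0.19]
[[-0.079, 0.077, 0.994], [-0.005, 0.997, -0.077], [-0.997, -0.011, -0.079]]
```

Request:
arm_command --motion '[{"x": -0.041,"y": 0,"z": -0.004,"roll": 0,"fingers": 0.75}]'

```text
clock: 9.82
eef_pos: [0.4719, 0.0554, 0.0629]
tool_rot: [0.024, 0.739, -0.031, 0.673]
ft_force: [-0.1, 0.9, -0.0]
grip_width: 0.0641
```

```bash
python3 settle.py; python3 st.py
```

```text
9.9167 pos [0.4807 0.0565 0.0726] F [ 1.  -0.6  0.3] T [-0.   -0.16 -0.01] w 0.0642 yaw -0.0777 j [ 0.11  0.37 -0.18  1.1   0.    0.19]
[[-0.073, 0.077, 0.994], [-0.004, 0.997, -0.077], [-0.997, -0.01, -0.072]]
```

Request:
arm_command --motion '[{"x": 0.012,"y": 0,"z": -0.005,"roll": 0,"fingers": 0.75},{"x": 0.012,"y": 0,"z": 0,"roll": 0,"fingers": 0.75},{"x": 0.012,"y": 0,"z": 0,"roll": 0,"fingers": 0.75},{"x": 0.012,"y": 0,"z": 0,"roll": 0,"fingers": 0.75},{"x": 0.012,"y": 0,"z": 0,"roll": 0,"fingers": 0.75},{"x": 0.01,"y": 0,"z": 0,"roll": 0,"fingers": 0.75}]'

```text
clock: 10.42
eef_pos: [0.4733, 0.057, -0.0005]
tool_rot: [0.025, 0.729, -0.029, 0.683]
ft_force: [-0.5, 0.0, -0.2]
grip_width: 0.0643
```

```bash
python3 st.py
```

```text
10.4167 pos [ 0.4733  0.057  -0.0005] F [-0.5  0.  -0.2] T [ 0.02 -0.06  0.  ] w 0.0643 yaw -0.0775 j [ 0.12  0.44 -0.3   0.9   0.    0.19]
[[-0.065, 0.077, 0.995], [-0.003, 0.997, -0.077], [-0.998, -0.008, -0.065]]
```

Request:
arm_command --motion '[{"x": -0.041,"y": 0,"z": -0.004,"roll": 0,"fingers": 0.75}]'

```text
clock: 10.5
eef_pos: [0.4626, 0.0563, 0.0294]
tool_rot: [0.024, 0.737, -0.031, 0.675]
ft_force: [-1.9, 0.5, -1.9]
grip_width: 0.0642
```

```bash
python3 settle.py
```

Request:
arm_command --motion '[{"x": -0.041,"y": 0,"z": -0.004,"roll": 0,"fingers": 0.75}]'

```text
clock: 10.68
eef_pos: [0.4663, 0.0573, 0.0759]
tool_rot: [0.025, 0.733, -0.03, 0.679]
ft_force: [0.2, -0.2, -0.7]
grip_width: 0.0643
```

```bash
python3 settle.py
```

Request:
arm_command --motion '[{"x": -0.041,"y": 0,"z": -0.004,"roll": 0,"fingers": 0.75}]'

```text
clock: 10.87
eef_pos: [0.4687, 0.0582, 0.1184]
tool_rot: [0.025, 0.73, -0.029, 0.682]
ft_force: [-0.3, 0.4, -1.1]
grip_width: 0.0641
```

```bash
python3 settle.py; python3 st.py
```

```text
10.9667 pos [0.4768 0.0593 0.128 ] F [ 0.9  0.1 -0.1] T [-0.03 -0.13 -0.03] w 0.0638 yaw -0.0772 j [ 0.12  0.29 -0.13  1.19  0.    0.2 ]
[[-0.047, 0.077, 0.996], [-0.001, 0.997, -0.077], [-0.999, -0.005, -0.047]]
```

Request:
arm_command --motion '[{"x": 0.012,"y": 0,"z": -0.005,"roll": 0,"fingers": 0.75},{"x": 0.012,"y": 0,"z": 0,"roll": 0,"fingers": 0.75},{"x": 0.012,"y": 0,"z": 0,"roll": 0,"fingers": 0.75},{"x": 0.012,"y": 0,"z": 0,"roll": 0,"fingers": 0.75},{"x": 0.012,"y": 0,"z": 0,"roll": 0,"fingers": 0.75},{"x": 0.01,"y": 0,"z": 0,"roll": 0,"fingers": 0.75},{"x": 0.01,"y": 0,"z": 0,"roll": 0,"fingers": 0.75},{"x": 0.01,"y": 0,"z": 0,"roll": 0,"fingers": 0.75}]'

```text
clock: 11.63
eef_pos: [0.4724, 0.0602, 0.0336]
tool_rot: [0.027, 0.718, -0.027, 0.695]
ft_force: [-0.5, -0.4, 0.8]
grip_width: 0.0642
```

```bash
python3 st.py
```

```text
11.6333 pos [0.4724 0.0602 0.0336] F [-0.5 -0.4  0.8] T [-0.03 -0.1   0.02] w 0.0642 yaw -0.0771 j [ 0.12  0.37 -0.3   0.94  0.    0.2 ]
[[-0.032, 0.077, 0.997], [0.001, 0.997, -0.077], [-0.999, -0.002, -0.032]]
```

Good: this cycle restores the tilt. One more cycle.

Request:
arm_command --motion '[{"x": -0.041,"y": 0,"z": -0.004,"roll": 0,"fingers": 0.75}]'

```text
clock: 11.72
eef_pos: [0.4615, 0.0593, 0.0639]
tool_rot: [0.026, 0.725, -0.029, 0.687]
ft_force: [0.0, 0.1, -0.7]
grip_width: 0.064
```

```bash
python3 settle.py
```

Request:
arm_command --motion '[{"x": -0.041,"y": 0,"z": -0.004,"roll": 0,"fingers": 0.75}]'

```text
clock: 11.9
eef_pos: [0.4638, 0.0602, 0.1102]
tool_rot: [0.027, 0.721, -0.028, 0.692]
ft_force: [0.2, 0.7, -0.8]
grip_width: 0.0643
```

```bash
python3 settle.py
```

Request:
arm_command --motion '[{"x": -0.041,"y": 0,"z": -0.004,"roll": 0,"fingers": 0.75}]'

```text
clock: 12.08
eef_pos: [0.4648, 0.061, 0.1525]
tool_rot: [0.027, 0.717, -0.027, 0.696]
ft_force: [0.2, -0.6, -0.8]
grip_width: 0.0641
```

```bash
python3 settle.py; python3 st.py
```

```text
12.1833 pos [0.4724 0.062  0.1624] F [ 1.5 -0.6  0. ] T [-0.04 -0.09 -0.01] w 0.0641 yaw -0.0769 j [ 0.13  0.23 -0.12  1.23  0.    0.2 ]
[[-0.01, 0.077, 0.997], [0.004, 0.997, -0.077], [-1.0, 0.003, -0.01]]
```

Request:
arm_command --motion '[{"x": 0.012,"y": 0,"z": -0.005,"roll": 0,"fingers": 0.75},{"x": 0.012,"y": 0,"z": 0,"roll": 0,"fingers": 0.75},{"x": 0.012,"y": 0,"z": 0,"roll": 0,"fingers": 0.75},{"x": 0.012,"y": 0,"z": 0,"roll": 0,"fingers": 0.75},{"x": 0.012,"y": 0,"z": 0,"roll": 0,"fingers": 0.75},{"x": 0.012,"y": 0,"z": 0,"roll": 0,"fingers": 0.75},{"x": 0.012,"y": 0,"z": 0,"roll": 0,"fingers": 0.75},{"x": 0.012,"y": 0,"z": 0,"roll": 0,"fingers": 0.75},{"x": 0.012,"y": 0,"z": 0,"roll": 0,"fingers": 0.75},{"x": 0.012,"y": 0,"z": 0,"roll": 0,"fingers": 0.75},{"x": 0.012,"y": 0,"z": 0,"roll": 0,"fingers": 0.75}]'

```text
clock: 13.1
eef_pos: [0.4743, 0.0639, 0.0234]
tool_rot: [0.03, 0.702, -0.025, 0.711]
ft_force: [0.4, -0.6, -0.0]
grip_width: 0.0638
```

```bash
python3 settle.py; python3 st.py
```

```text
13.2 pos [0.4721 0.0636 0.0221] F [-1.2  0.2  0. ] T [-0.04  0.04 -0.03] w 0.0641 yaw -0.0769 j [ 0.13  0.35 -0.36  0.85  0.    0.21]
[[0.009, 0.077, 0.997], [0.006, 0.997, -0.077], [-1.0, 0.007, 0.008]]
```

Request:
arm_command --motion '[{"x": 0.013,"y": -0.0015,"z": 0.005,"roll": 0.003,"fingers": 0.75},{"x": 0.013,"y": -0.0015,"z": 0.005,"roll": 0.003,"fingers": 0.75},{"x": 0.01,"y": 0,"z": 0.005,"roll": 0,"fingers": 0.75}]'

```text
clock: 13.45
eef_pos: [0.4893, 0.06, -0.0128]
tool_rot: [0.032, 0.702, -0.027, 0.711]
ft_force: [0.7, 0.5, -0.2]
grip_width: 0.064
```

```bash
python3 settle.py; python3 st.py
```

```text
13.55 pos [ 0.4887  0.06   -0.0136] F [ 0.   0.3 -0.6] T [0.   0.09 0.01] w 0.0641 yaw -0.0825 j [ 0.12  0.43 -0.36  0.77  0.01  0.2 ]
[[0.012, 0.082, 0.997], [0.007, 0.997, -0.082], [-1.0, 0.008, 0.011]]
```

Request:
arm_command --motion '[{"x": 0.003,"y": 0,"z": 0.025,"roll": 0.002,"fingers": 0.75},{"x": 0.002,"y": 0,"z": 0.022,"roll": 0,"fingers": 0.75}]'

```text
clock: 13.72
eef_pos: [0.531, 0.0562, -0.0183]
tool_rot: [0.032, 0.705, -0.027, 0.708]
ft_force: [1.5, 0.5, 0.2]
grip_width: 0.0636
```

```bash
python3 settle.py; python3 st.py; python3 -c "
from h import *
snap('side','side12');snap('scene','scene12')
crop('side12',230,140,390,260,5,'s12');crop('scene12',255,130,395,250,5,'c12')"
```

```text
13.8167 pos [ 0.5342  0.0562 -0.0179] F [ 0.1 -0.2  0.7] T [-0.08  0.01 -0.04] w 0.0638 yaw -0.0841 j [ 0.1   0.5  -0.24  0.82  0.01  0.19]
[[0.009, 0.084, 0.996], [0.007, 0.996, -0.084], [-1.0, 0.007, 0.009]]
```

View pics/s12.png

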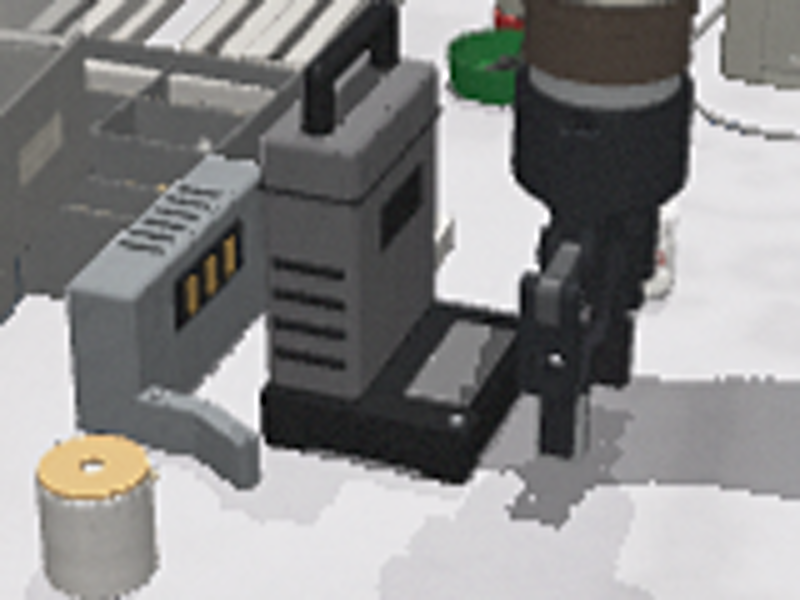

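View pics/c12.png

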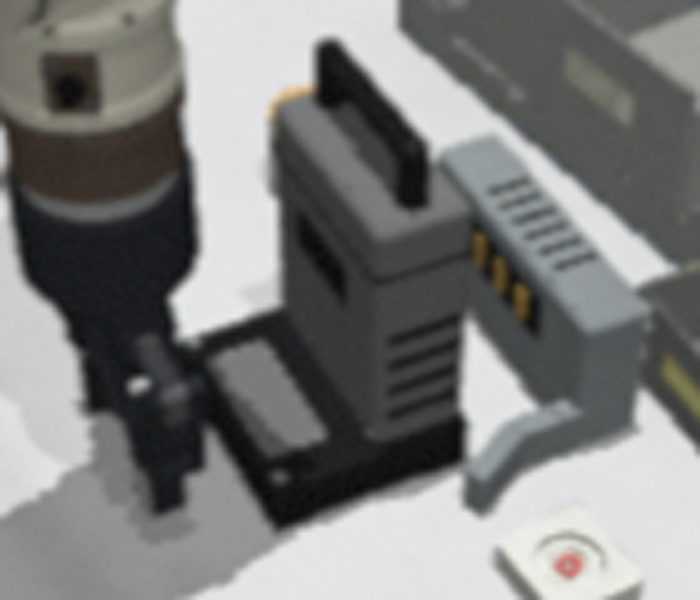

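Run:
```python
from fit import *
S,C=load('side12'),load('scene12')
s1=lambda x,y:cr(x,y,230,140,5); c1=lambda x,y:cr(x,y,255,130,5); b=.055
sp=[((.05,b,.03),s1(264,385)),((.05,b,.003),s1(264,440)),((-.05,b,.03),s1(470,427)),((-.05,b,.003),s1(466,482))]
cp=[((-.05,b,.03),c1(182,345)),((-.05,-b,.03),c1(278,493)),((-.05,-b,.003),c1(280,525)),((.05,-b,.03),c1(464,418)),((.05,-b,.003),c1(464,455))]
for n,o in(('s',[(S,sp)]),('c',[(C,cp)]),('all',[(S,sp),(C,cp)])):
    p,r=fit(o,[.62,.05,-.07]);d=p[:2]-[.7189,.0387];a=-.087
    print(n,p.round(4),'dock frame',(np.cos(a)*d[0]+np.sin(a)*d[1]).round(4),(-np.sin(a)*d[0]+np.cos(a)*d[1]).round(4),r.round(1).tolist())
```

```text
s [ 0.6197  0.0418 -0.0914] dock frame -0.099 -0.0055 [[-0.5, 0.1], [-0.2, -0.8], [0.1, 0.6], [0.6, -0.1]]
c [ 0.6221  0.0424 -0.0488] dock frame -0.0968 -0.0047 [[-1.9, -1.2], [-0.4, 0.0], [-0.5, 1.6], [1.9, -0.6], [1.4, 0.1]]
all [ 0.622   0.042  -0.0539] dock frame -0.0969 -0.0051 [[-1.0, 0.6], [-0.6, -0.3], [0.2, 0.3], [0.8, -0.5], [-1.8, -1.2], [-0.6, 0.1], [-0.6, 1.7], [1.9, -0.4], [1.4, 0.3]]
```

Request:
arm_command --motion '[{"x": 0,"y": 0.002,"z": 0.022,"roll": 0,"fingers": 0.75},{"x": 0,"y": 0.0025,"z": 0.015,"roll": 0,"fingers": 0.75}]'

```text
clock: 14.08
eef_pos: [0.5618, 0.0573, -0.0184]
tool_rot: [0.031, 0.708, -0.027, 0.705]
ft_force: [-0.7, -0.7, 1.6]
grip_width: 0.0643
```

```bash
python3 settle.py; python3 st.py
```

```text
14.1833 pos [ 0.5622  0.0576 -0.0187] F [ 0.6  0.7 -1.1] T [ 0.02  0.05 -0.02] w 0.0644 yaw -0.083 j [ 0.1   0.56 -0.14  0.88  0.01  0.18]
[[-0.003, 0.083, 0.997], [0.006, 0.997, -0.083], [-1.0, 0.006, -0.003]]
```

Request:
arm_command --motion '[{"x": -0.0005,"y": 0.002,"z": 0.014,"roll": 0,"fingers": 0.75},{"x": -0.0005,"y": 0.002,"z": 0.012,"roll": 0,"fingers": 0.75}]'

```text
clock: 14.35
eef_pos: [0.5788, 0.0589, -0.0191]
tool_rot: [0.031, 0.713, -0.028, 0.7]
ft_force: [-2.4, -0.3, 0.2]
grip_width: 0.0642
```

```bash
python3 settle.py; python3 st.py; python3 -c "
from h import *
snap('side','side13');snap('scene','scene13')
crop('side13',230,140,390,260,5,'s13');crop('scene13',255,130,395,250,5,'c13')"
```

```text
14.45 pos [ 0.5804  0.0591 -0.0192] F [ 0.5  0.4 -1.2] T [ 0.01  0.01 -0.  ] w 0.0639 yaw -0.0829 j [ 0.1   0.6  -0.07  0.92  0.01  0.18]
[[-0.015, 0.083, 0.996], [0.005, 0.997, -0.083], [-1.0, 0.004, -0.015]]
```

View pics/s13.png

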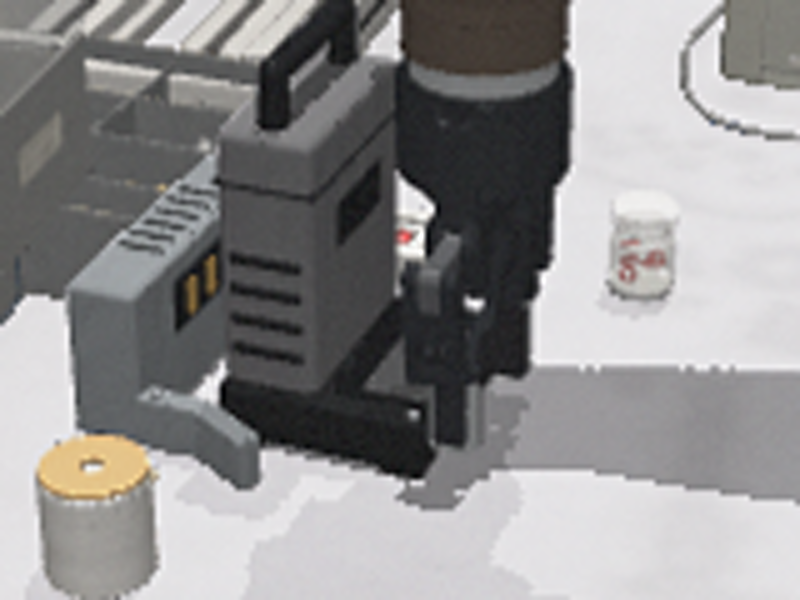

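View pics/c13.png

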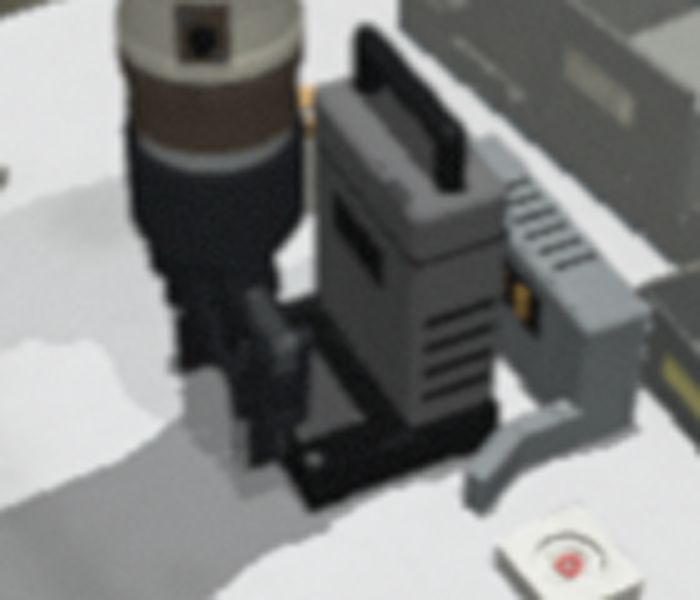

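Request:
arm_command --motion '[{"x": -0.0005,"y": -0.001,"z": 0.014,"roll": 0.002,"fingers": 0.75},{"x": -0.0005,"y": -0.001,"z": 0.01,"roll": 0.002,"fingers": 0.75}]'

```text
clock: 14.72
eef_pos: [0.5962, 0.056, -0.0189]
tool_rot: [0.032, 0.716, -0.028, 0.697]
ft_force: [-2.0, 1.2, -1.0]
grip_width: 0.0639
```

```bash
python3 settle.py; python3 st.py; python3 -c "
from h import *
snap('side','side14');snap('scene','scene14')
crop('side14',230,140,390,260,5,'s14');crop('scene14',255,130,395,250,5,'c14')"
```

```text
14.8167 pos [ 0.5977  0.0557 -0.0191] F [-2.  -0.  -1.1] T [0.05 0.38 0.01] w 0.0642 yaw -0.0858 j [ 0.09  0.63 -0.01  0.96  0.01  0.17]
[[-0.024, 0.086, 0.996], [0.006, 0.996, -0.086], [-1.0, 0.004, -0.024]]
```

View pics/s14.png

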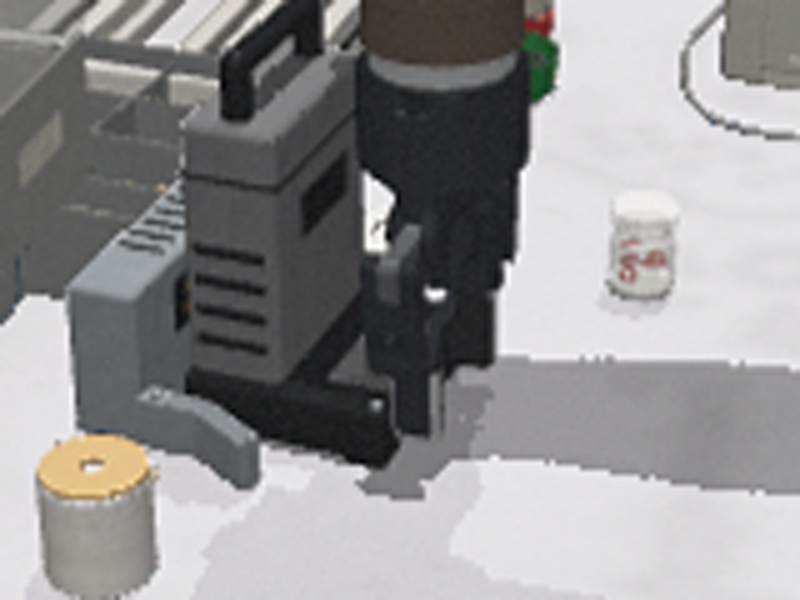

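View pics/c14.png

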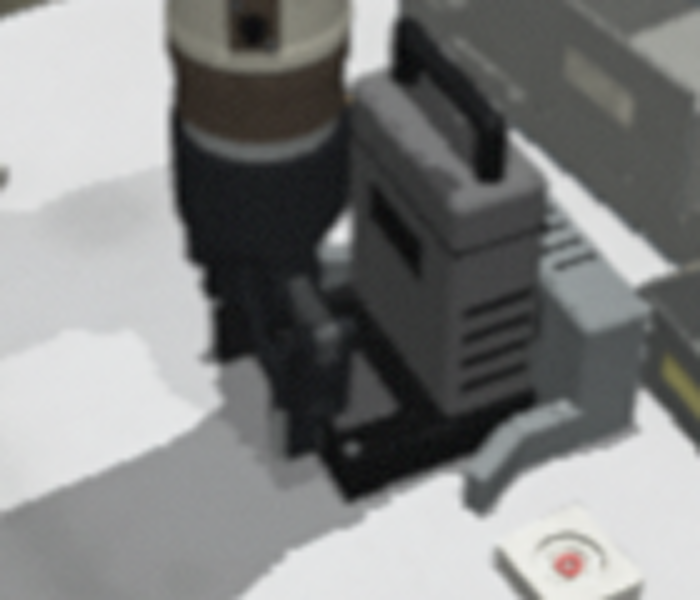

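Request:
arm_command --motion '[{"x": -0.0005,"y": 0,"z": 0.012,"roll": 0.001,"fingers": 0.75},{"x": -0.0005,"y": 0,"z": 0.006,"roll": 0,"fingers": 0.75}]'

```text
clock: 15.08
eef_pos: [0.6081, 0.0547, -0.0195]
tool_rot: [0.033, 0.719, -0.029, 0.694]
ft_force: [-8.1, 1.4, -0.2]
grip_width: 0.0644
```

```bash
python3 settle.py; python3 st.py; python3 -c "
from h import *
snap('side','side15');snap('scene','scene15')
crop('side15',230,140,390,260,5,'s15');crop('scene15',255,130,395,250,5,'c15')"
```

```text
15.1833 pos [ 0.6081  0.0547 -0.0196] F [-7.3  1.9  2.3] T [ 0.24  1.3  -0.23] w 0.0637 yaw -0.0866 j [0.08 0.66 0.04 0.99 0.01 0.17]
[[-0.036, 0.087, 0.996], [0.007, 0.996, -0.086], [-0.999, 0.003, -0.036]]
```

View pics/s15.png

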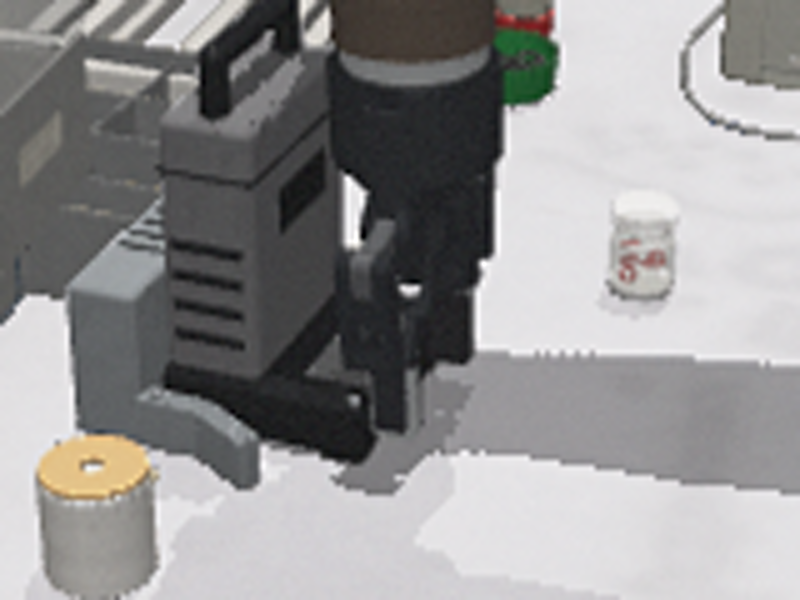

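View pics/c15.png

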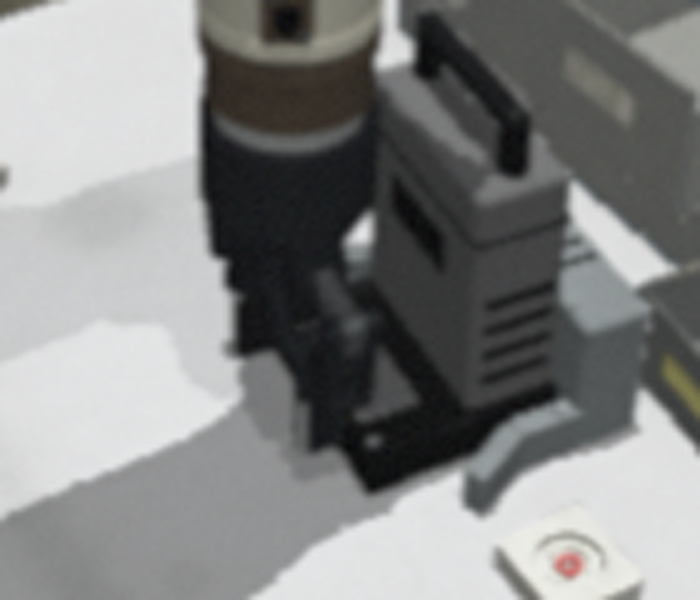

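Request:
arm_command --motion '[{"x": -0.0005,"y": 0,"z": 0.011,"roll": 0,"fingers": 0.75},{"x": -0.0005,"y": 0,"z": 0.007,"roll": 0,"fingers": 0.75}]'

```text
clock: 15.45
eef_pos: [0.6064, 0.0544, -0.0203]
tool_rot: [0.033, 0.731, -0.029, 0.681]
ft_force: [-12.7, 1.2, 9.8]
grip_width: 0.0638
```

```bash
python3 settle.py; python3 st.py; python3 -c "
from h import *
snap('side','side16');snap('scene','scene16')
crop('side16',230,140,390,260,5,'s16');crop('scene16',255,130,395,250,5,'c16')"
```

```text
15.55 pos [ 0.6065  0.0544 -0.0204] F [-18.3   3.   11.9] T [ 0.2   3.58 -0.34] w 0.064 yaw -0.087 j [0.08 0.68 0.09 1.05 0.01 0.17]
[[-0.071, 0.087, 0.994], [0.008, 0.996, -0.087], [-0.997, 0.002, -0.071]]
```

View pics/s16.png

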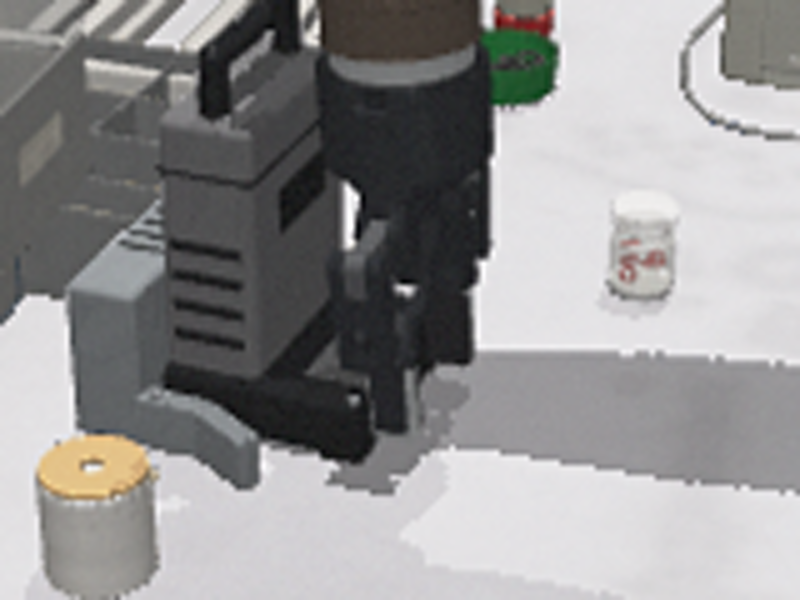

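View pics/c16.png

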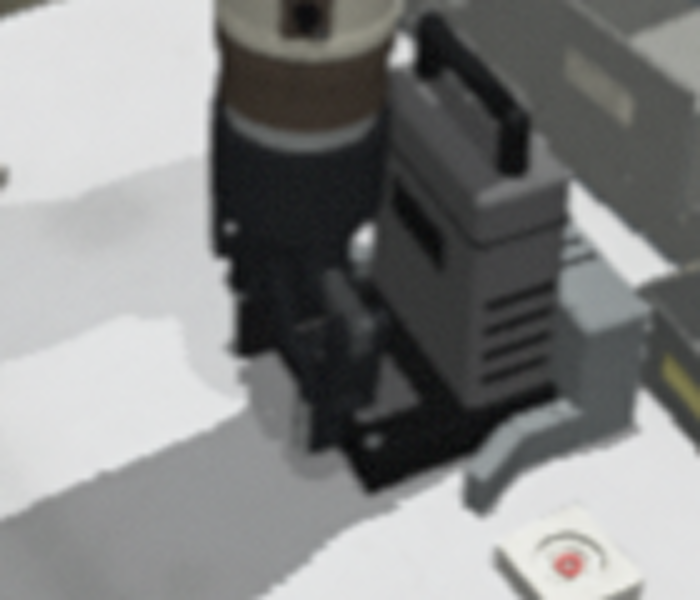

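Force went up with no movement, and the position matches the expected home. I'll back off and check.

Request:
arm_command --motion '[{"x": 0,"y": 0,"z": -0.015,"roll": 0,"fingers": 0.75},{"x": 0,"y": 0,"z": -0.03,"roll": 0,"fingers": 0.75},{"x": 0,"y": 0,"z": -0.04,"roll": 0,"fingers": 0.75},{"x": -0.02,"y": 0,"z": -0.03,"roll": 0,"fingers": 0.75}]'

```text
clock: 15.98
eef_pos: [0.4932, 0.0637, 0.0052]
tool_rot: [0.033, 0.729, -0.03, 0.683]
ft_force: [-1.4, -0.0, -1.0]
grip_width: 0.0642
```

```bash
python3 settle.py; python3 st.py; python3 -c "
from h import *
snap('side','side17');snap('scene','scene17')
crop('side17',230,140,390,260,5,'s17');crop('scene17',255,130,395,250,5,'c17')"
```

```text
16.0833 pos [0.4953 0.0643 0.0102] F [1.7 0.4 1. ] T [-0.03 -0.14  0.02] w 0.0638 yaw -0.0875 j [ 0.12  0.45 -0.23  0.94  0.02  0.21]
[[-0.058, 0.088, 0.994], [0.008, 0.996, -0.087], [-0.998, 0.003, -0.059]]
```

View pics/s17.png

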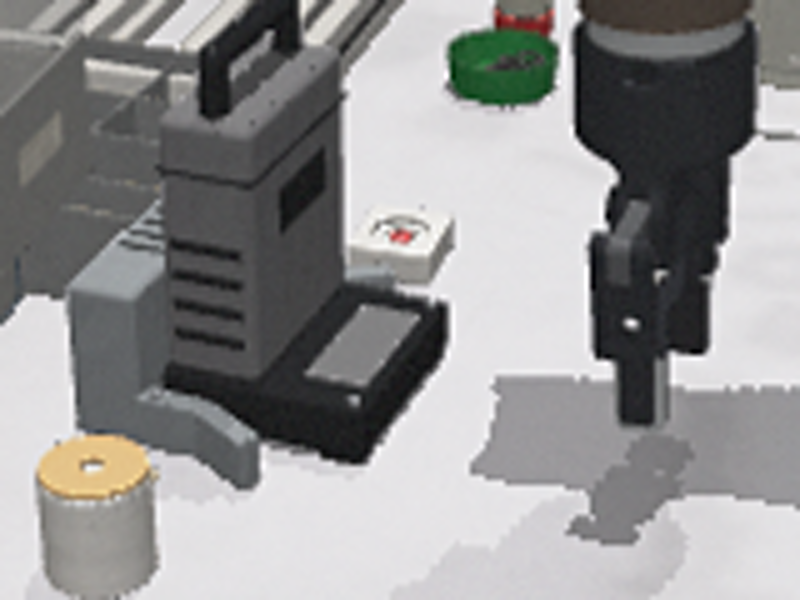

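View pics/c17.png

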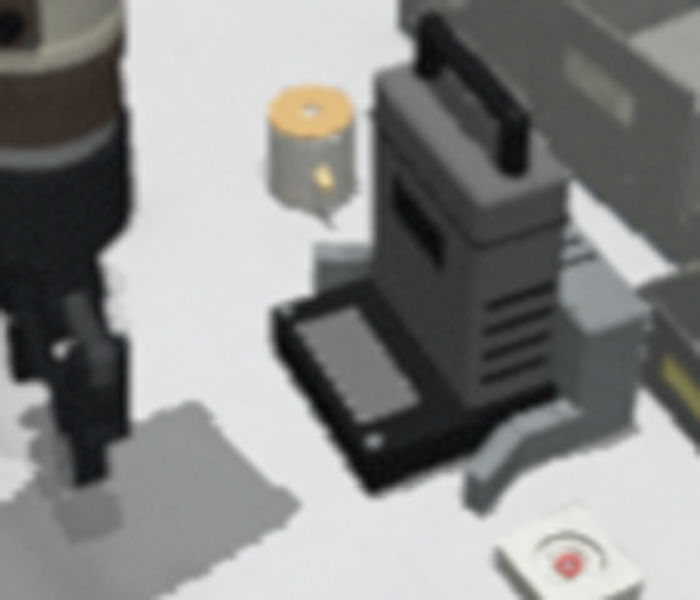

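Request:
arm_command --motion '[{"x": -0.0417,"y": 0,"z": 0,"roll": 0.1,"fingers": 0.75},{"x": -0.0417,"y": 0,"z": 0,"roll": 0.12,"fingers": 0.75},{"x": -0.0417,"y": 0,"z": 0,"roll": 0.12,"fingers": 0.75},{"x": -0.0417,"y": 0,"z": 0,"roll": 0.12,"fingers": 0.75},{"x": -0.03,"y": 0,"z": 0,"roll": 0.12,"fingers": 0.75},{"x": -0.02,"y": 0,"z": 0,"roll": 0.12,"fingers": 0.75},{"x": 0,"y": 0,"z": 0,"roll": 0.12,"fingers": 0.75},{"x": 0,"y": 0,"z": 0,"roll": 0.12,"fingers": 0.75},{"x": 0,"y": 0,"z": 0,"roll": 0.12,"fingers": 0.75},{"x": 0,"y": 0,"z": 0,"roll": 0.12,"fingers": 0.75},{"x": 0,"y": 0,"z": 0,"roll": 0.12,"fingers": 0.75},{"x": 0,"y": 0,"z": 0,"roll": 0.12,"fingers": 0.75}]'

```text
clock: 17.18
eef_pos: [0.5352, 0.0607, 0.2357]
tool_rot: [0.495, 0.509, -0.502, 0.493]
ft_force: [-0.4, 0.7, -0.4]
grip_width: 0.0639
```

```bash
python3 settle.py; python3 st.py; python3 -c "
from h import *
snap('wrist','wrist18')"
```

```text
17.2833 pos [0.5349 0.0607 0.2355] F [ 0.2 -0.6  0.4] T [-0.02 -0.05  0.01] w 0.0641 yaw -1.559 j [0.11 0.33 0.21 1.47 0.01 1.67]
[[-0.024, 1.0, 0.012], [0.008, 0.012, -1.0], [-1.0, -0.024, -0.008]]
```

View pics/wrist18.png

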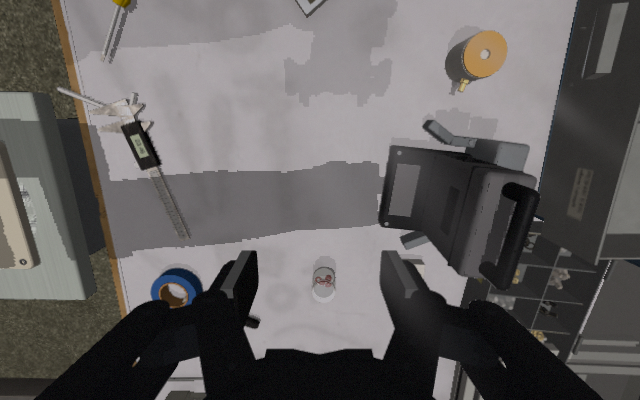

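```bash
cat > ov.py <<'E'
from fit import *
import sys
D=[float(a) for a in sys.argv[1:4]] if len(sys.argv)>3 else [.7189,.0387,-.087]
b=.055
base=[(.0,b,.03),(0,b,.0),]
def draw(f,x0,y0,x1,y1,s,out):
    c=load(f);im=cv2.resize(np.ascontiguousarray(c['frame'][y0:y1,x0:x1,::-1]),None,fx=s,fy=s,interpolation=cv2.INTER_CUBIC)
    def pl(P,col):
        q=(proj(c,T(D,P))-[x0,y0]+.5)*s;cv2.polylines(im,[q.round().astype(int)],True,col,1)
    pl([(-.1,b,.03),(0,b,.03),(0,-b,.03),(-.1,-b,.03)],(0,255,0))
    pl([(-.1,b,.03),(-.1,b,.003),(-.1,-b,.003),(-.1,-b,.03)],(0,255,0))
    pl([(0,.0725,.078),(.035,.0725,.078),(.035,-.0725,.078),(0,-.0725,.078)],(0,0,255))
    for g in(1,-1): pl([(0,g*.0605,.026),(-.03,g*.0605,.026),(-.06,g*.079,.026),(-.06,g*.091,.026),(-.03,g*.0725,.026),(0,g*.0725,.026)],(255,0,0))
    cv2.imwrite(f'pics/{out}.png',im)
draw('wrist18',370,100,540,290,4,'o1');draw('side17',230,140,390,260,5,'o2');draw('scene17',255,130,395,250,5,'o3')
E
python3 ov.py
```

```text
(no output)
```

View pics/o1.png

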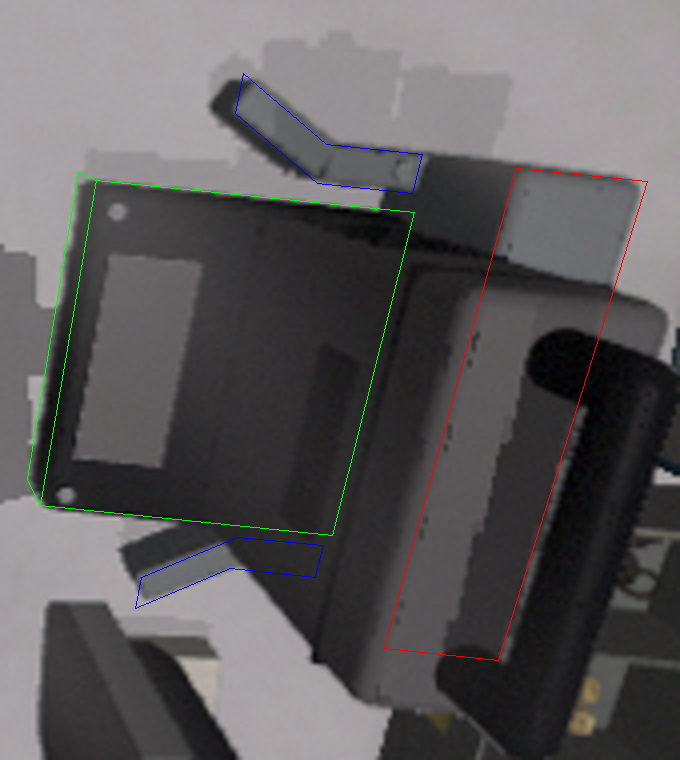

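View pics/o2.png

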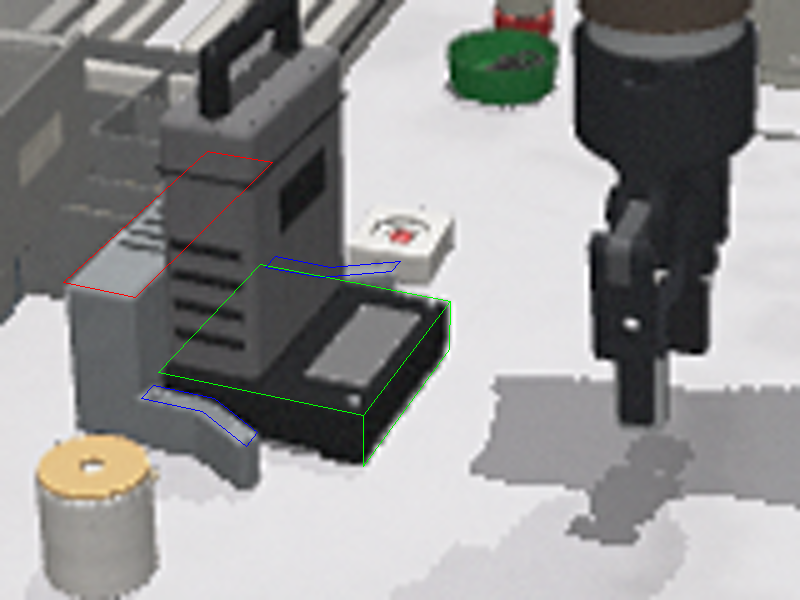

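View pics/o3.png

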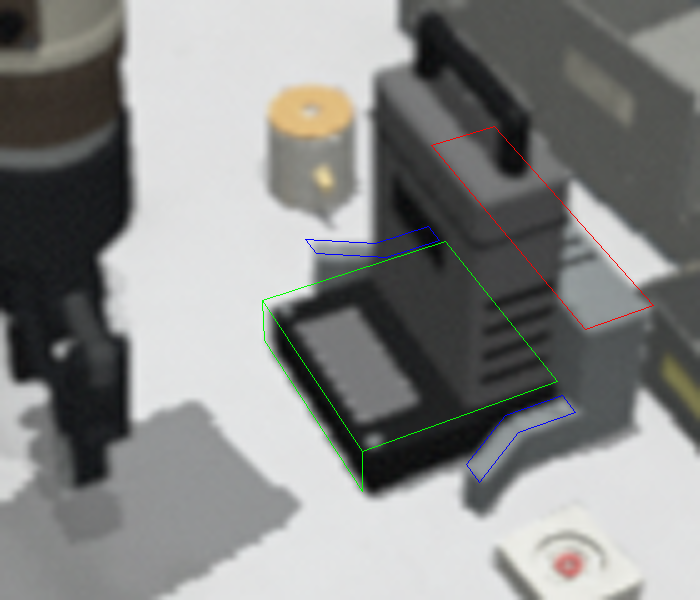

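```bash
python3 -c "
from h import *
print(get_obs()['ft_force'],job_done())"
```

```text
the job is handed in; nothing more can be done
[-0.03061153 -0.14057766 -0.11415048] None
```

I pushed the pack into the dock with both fingertips, part-open, on the rear face of its base. I then backed off, raised the arm clear and handed in at about 17.3 s of the 43 s allowed.

**Last checks:**
- **Home:** the final push reached about 18 N with no further movement. A drawn outline of the home pose matches the pack to about 1–3 mm in all three views, and it looks square and flat.
- **Centring:** I did not measure this precisely. The pack is between the parallel rails, which leave ±5.5 mm, and the limit is ±6 mm.
- **Bystanders:** the nest, block and jar look unmoved in the pictures.
- **Robot:** clear of everything, with contact force about 0 N.

**Disagreements:**
- **Finger height:** the reported TCP height was about 30 mm below the fingertips seen in the pictures, so I set the pushing height from the cameras.
- **Tool tilt:** the tool tilted forward while pushing. I backed off once to bring it upright again before finishing.
- **Camera yaw:** the scene camera and the side camera differed by about 0.04 rad on the pack's yaw. I relied on the combined fit and the wrist view.

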